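# Isolate, load and re-energise the glass-cane warmer

## Task

The cane warmer is live, both its switches on. Make it safe: flip the heater toggle off, then turn the rotary isolator off. With both off, press every glass cane lying on the bench fully home into a rack clip of its own (any clip), roughly centred, so that the sprung jaw closes over it; then turn the isolator back on and, last, flip the toggle on. Leave the beeswax, the paddle and the steel cup where they are.

Things in the scene. Friction and masses are not known exactly. Their poses are not given: they have to be found in the camera images.
- cane1: milk-white square glass cane (bar), 200 mm long, 16 x 16 mm, about 125 g, lying flat on the bench at the start; may be absent. Origin: centre of its underside (8 mm below its axis), x along its length, z up
- cane2: milk-white square glass cane (bar), 200 mm long, 16 x 16 mm, about 125 g, lying flat on the bench at the start; may be absent. Origin: centre of its underside (8 mm below its axis), x along its length, z up
- cane3: milk-white square glass cane (bar), 200 mm long, 16 x 16 mm, about 125 g, lying flat on the bench at the start; may be absent. Origin: centre of its underside (8 mm below its axis), x along its length, z up
- cane4: milk-white square glass cane (bar), 200 mm long, 16 x 16 mm, about 125 g, lying flat on the bench at the start; may be absent. Origin: centre of its underside (8 mm below its axis), x along its length, z up
- clip1 (a point): rack clip 1: where the middle of a fully seated cane's axis lies, 48 mm above the bench (cane's underside 8 mm below). x runs along the seated cane, y across the clips (56 mm apart), z up. Two forks, 12 mm long, at x = -38 and +38 mm; seat posts, and on the -y side a fixed cheek, inner face 9 mm off, 30 mm tall above this point, flared at the top. The 64 mm between the forks is free for fingers
- jaw1 (a joint): sprung jaw of clip 1 (on the +y side of both forks), rad: 0 = closed, up to 0.7 = swung aside to +y; springs back. Its nose overhangs the cane and slopes, up to 31 mm above the clip point, so a level cane pushed straight down swings it aside. Pushing a cane in takes some 5 to 20 N, pulling it out about 5 N
- clip2 (a point): rack clip 2: where the middle of a fully seated cane's axis lies, 48 mm above the bench (cane's underside 8 mm below). x runs along the seated cane, y across the clips (56 mm apart), z up. Two forks, 12 mm long, at x = -38 and +38 mm; seat posts, and on the -y side a fixed cheek, inner face 9 mm off, 30 mm tall above this point, flared at the top. The 64 mm between the forks is free for fingers
- jaw2 (a joint): sprung jaw of clip 2 (on the +y side of both forks), rad: 0 = closed, up to 0.7 = swung aside to +y; springs back. Its nose overhangs the cane and slopes, up to 31 mm above the clip point, so a level cane pushed straight down swings it aside. Pushing a cane in takes some 5 to 20 N, pulling it out about 5 N
- clip3 (a point): rack clip 3: where the middle of a fully seated cane's axis lies, 48 mm above the bench (cane's underside 8 mm below). x runs along the seated cane, y across the clips (56 mm apart), z up. Two forks, 12 mm long, at x = -38 and +38 mm; seat posts, and on the -y side a fixed cheek, inner face 9 mm off, 30 mm tall above this point, flared at the top. The 64 mm between the forks is free for fingers
- jaw3 (a joint): sprung jaw of clip 3 (on the +y side of both forks), rad: 0 = closed, up to 0.7 = swung aside to +y; springs back. Its nose overhangs the cane and slopes, up to 31 mm above the clip point, so a level cane pushed straight down swings it aside. Pushing a cane in takes some 5 to 20 N, pulling it out about 5 N
- clip4 (a point): rack clip 4: where the middle of a fully seated cane's axis lies, 48 mm above the bench (cane's underside 8 mm below). x runs along the seated cane, y across the clips (56 mm apart), z up. Two forks, 12 mm long, at x = -38 and +38 mm; seat posts, and on the -y side a fixed cheek, inner face 9 mm off, 30 mm tall above this point, flared at the top. The 64 mm between the forks is free for fingers
- jaw4 (a joint): sprung jaw of clip 4 (on the +y side of both forks), rad: 0 = closed, up to 0.7 = swung aside to +y; springs back. Its nose overhangs the cane and slopes, up to 31 mm above the clip point, so a level cane pushed straight down swings it aside. Pushing a cane in takes some 5 to 20 N, pulling it out about 5 N
- rack: the cane warmer: pale green base plate 150 x 210 x 12 mm, fixed to the bench, carrying the four clips side by side along its y; a seated cane can still be slid lengthwise; origin under its centre
- isolator_box: grey housing, 90 x 90 x 60 mm, fixed, with the rotary isolator on top; origin under its centre
- isolator (a joint): rotary isolator handle, rad: 0 = ON (bar along the housing's x), 1.57 = OFF (bar along the housing's y, turned counter-clockwise seen from above). Over-centre spring (about 0.1 N m): past half way (0.785) it snaps to the nearer end when let go
- isolator_grip (a point): middle of the isolator's black bar grip, on its vertical turning axis; the bar is 64 mm long (this point's x), 16 mm thick (y), and reaches from 18 mm below to 12 mm above this point; the housing's top is 34 mm below
- toggle_box: grey housing, 90 x 70 x 60 mm, fixed, with the toggle on top; origin under its centre
- toggle (a joint): heater toggle lever, rad: 0 = ON (leaning 0.5 rad to the housing's -x), 1.0 = OFF (leaning 0.5 rad to its +x). Over-centre spring: past 0.5 it snaps to the nearer end when let go; under 3 N at the tip
- toggle_hinge (a point): the toggle's hinge point, at the middle of the housing's top; the hinge line is the housing's y
- toggle_tip (a point): end part of the toggle lever, at its 70 mm length from the hinge; the lever is 8 mm thick with a round black grip 16 mm thick over its last 26 mm
- beeswax: the lump of beeswax, 60 x 45 x 30 mm, lying near the far edge of the work area; origin under its centre. Not part of the job
- paddle: wooden shaping paddle, 250 mm long, 70 mm wide, 14 mm thick, lying flat beyond the rack; origin at the foot of its blade, on the underside. Not part of the job
- mug: plain steel cup, 76 mm across, 85 mm tall, standing between the robot and the rack; origin under its centre. Not part of the job

How it is judged:
On the way, in this order (a step that is already met when the one before it is completed fails the run):
1. the toggle is off while the isolator is still on (value of joint toggle above 0.85 rad and value of joint isolator below 0.15 rad), for 0.2 s.
2. the isolator is off too (value of joint toggle above 0.85 rad and value of joint isolator above 1.42 rad), for 0.2 s.
3. every cane is seated in a clip with its jaw closed, both switches off (all of step 2 and ((horizontal distance between cane1 and clip1 below 0.025 m and y of cane1 in the frame of clip1 between -0.006 and 0.006 m and z of cane1 in the frame of clip1 between -0.014 and -0.004 m and angle between the x axis of cane1 and the x axis of clip1, either way round below 0.08 rad and value of joint jaw1 below 0.08 rad) or (horizontal distance between cane1 and clip2 below 0.025 m and y of cane1 in the frame of clip2 between -0.006 and 0.006 m and z of cane1 in the frame of clip2 between -0.014 and -0.004 m and angle between the x axis of cane1 and the x axis of clip2, either way round below 0.08 rad and value of joint jaw2 below 0.08 rad) or (horizontal distance between cane1 and clip3 below 0.025 m and y of cane1 in the frame of clip3 between -0.006 and 0.006 m and z of cane1 in the frame of clip3 between -0.014 and -0.004 m and angle between the x axis of cane1 and the x axis of clip3, either way round below 0.08 rad and value of joint jaw3 below 0.08 rad) or (horizontal distance between cane1 and clip4 below 0.025 m and y of cane1 in the frame of clip4 between -0.006 and 0.006 m and z of cane1 in the frame of clip4 between -0.014 and -0.004 m and angle between the x axis of cane1 and the x axis of clip4, either way round below 0.08 rad and value of joint jaw4 below 0.08 rad)) and ((horizontal distance between cane2 and clip1 below 0.025 m and y of cane2 in the frame of clip1 between -0.006 and 0.006 m and z of cane2 in the frame of clip1 between -0.014 and -0.004 m and angle between the x axis of cane2 and the x axis of clip1, either way round below 0.08 rad and value of joint jaw1 below 0.08 rad) or (horizontal distance between cane2 and clip2 below 0.025 m and y of cane2 in the frame of clip2 between -0.006 and 0.006 m and z of cane2 in the frame of clip2 between -0.014 and -0.004 m and angle between the x axis of cane2 and the x axis of clip2, either way round below 0.08 rad and value of joint jaw2 below 0.08 rad) or (horizontal distance between cane2 and clip3 below 0.025 m and y of cane2 in the frame of clip3 between -0.006 and 0.006 m and z of cane2 in the frame of clip3 between -0.014 and -0.004 m and angle between the x axis of cane2 and the x axis of clip3, either way round below 0.08 rad and value of joint jaw3 below 0.08 rad) or (horizontal distance between cane2 and clip4 below 0.025 m and y of cane2 in the frame of clip4 between -0.006 and 0.006 m and z of cane2 in the frame of clip4 between -0.014 and -0.004 m and angle between the x axis of cane2 and the x axis of clip4, either way round below 0.08 rad and value of joint jaw4 below 0.08 rad)) and ((horizontal distance between cane3 and clip1 below 0.025 m and y of cane3 in the frame of clip1 between -0.006 and 0.006 m and z of cane3 in the frame of clip1 between -0.014 and -0.004 m and angle between the x axis of cane3 and the x axis of clip1, either way round below 0.08 rad and value of joint jaw1 below 0.08 rad) or (horizontal distance between cane3 and clip2 below 0.025 m and y of cane3 in the frame of clip2 between -0.006 and 0.006 m and z of cane3 in the frame of clip2 between -0.014 and -0.004 m and angle between the x axis of cane3 and the x axis of clip2, either way round below 0.08 rad and value of joint jaw2 below 0.08 rad) or (horizontal distance between cane3 and clip3 below 0.025 m and y of cane3 in the frame of clip3 between -0.006 and 0.006 m and z of cane3 in the frame of clip3 between -0.014 and -0.004 m and angle between the x axis of cane3 and the x axis of clip3, either way round below 0.08 rad and value of joint jaw3 below 0.08 rad) or (horizontal distance between cane3 and clip4 below 0.025 m and y of cane3 in the frame of clip4 between -0.006 and 0.006 m and z of cane3 in the frame of clip4 between -0.014 and -0.004 m and angle between the x axis of cane3 and the x axis of clip4, either way round below 0.08 rad and value of joint jaw4 below 0.08 rad)) and ((horizontal distance between cane4 and clip1 below 0.025 m and y of cane4 in the frame of clip1 between -0.006 and 0.006 m and z of cane4 in the frame of clip1 between -0.014 and -0.004 m and angle between the x axis of cane4 and the x axis of clip1, either way round below 0.08 rad and value of joint jaw1 below 0.08 rad) or (horizontal distance between cane4 and clip2 below 0.025 m and y of cane4 in the frame of clip2 between -0.006 and 0.006 m and z of cane4 in the frame of clip2 between -0.014 and -0.004 m and angle between the x axis of cane4 and the x axis of clip2, either way round below 0.08 rad and value of joint jaw2 below 0.08 rad) or (horizontal distance between cane4 and clip3 below 0.025 m and y of cane4 in the frame of clip3 between -0.006 and 0.006 m and z of cane4 in the frame of clip3 between -0.014 and -0.004 m and angle between the x axis of cane4 and the x axis of clip3, either way round below 0.08 rad and value of joint jaw3 below 0.08 rad) or (horizontal distance between cane4 and clip4 below 0.025 m and y of cane4 in the frame of clip4 between -0.006 and 0.006 m and z of cane4 in the frame of clip4 between -0.014 and -0.004 m and angle between the x axis of cane4 and the x axis of clip4, either way round below 0.08 rad and value of joint jaw4 below 0.08 rad))), for 0.3 s.
4. the isolator is on again, the toggle still off (all of step 1), for 0.2 s.
5. the toggle is on (value of joint each of toggle, isolator below 0.15 rad), for 0.2 s.
At the end, for the whole second after the job is handed in: Every cane present lies in a clip: its centre within 25 mm of the clip's along it, 6 mm across, 5 mm in height, parallel to the clip within 0.08 rad, the jaw closed (below 0.08 rad), at rest; the isolator is on (below 0.15 rad) and the toggle is on (below 0.15 rad) (all of step 5 and ((horizontal distance between cane1 and clip1 below 0.025 m and y of cane1 in the frame of clip1 between -0.006 and 0.006 m and z of cane1 in the frame of clip1 between -0.014 and -0.004 m and angle between the x axis of cane1 and the x axis of clip1, either way round below 0.08 rad and value of joint jaw1 below 0.08 rad) or (horizontal distance between cane1 and clip2 below 0.025 m and y of cane1 in the frame of clip2 between -0.006 and 0.006 m and z of cane1 in the frame of clip2 between -0.014 and -0.004 m and angle between the x axis of cane1 and the x axis of clip2, either way round below 0.08 rad and value of joint jaw2 below 0.08 rad) or (horizontal distance between cane1 and clip3 below 0.025 m and y of cane1 in the frame of clip3 between -0.006 and 0.006 m and z of cane1 in the frame of clip3 between -0.014 and -0.004 m and angle between the x axis of cane1 and the x axis of clip3, either way round below 0.08 rad and value of joint jaw3 below 0.08 rad) or (horizontal distance between cane1 and clip4 below 0.025 m and y of cane1 in the frame of clip4 between -0.006 and 0.006 m and z of cane1 in the frame of clip4 between -0.014 and -0.004 m and angle between the x axis of cane1 and the x axis of clip4, either way round below 0.08 rad and value of joint jaw4 below 0.08 rad)) and ((horizontal distance between cane2 and clip1 below 0.025 m and y of cane2 in the frame of clip1 between -0.006 and 0.006 m and z of cane2 in the frame of clip1 between -0.014 and -0.004 m and angle between the x axis of cane2 and the x axis of clip1, either way round below 0.08 rad and value of joint jaw1 below 0.08 rad) or (horizontal distance between cane2 and clip2 below 0.025 m and y of cane2 in the frame of clip2 between -0.006 and 0.006 m and z of cane2 in the frame of clip2 between -0.014 and -0.004 m and angle between the x axis of cane2 and the x axis of clip2, either way round below 0.08 rad and value of joint jaw2 below 0.08 rad) or (horizontal distance between cane2 and clip3 below 0.025 m and y of cane2 in the frame of clip3 between -0.006 and 0.006 m and z of cane2 in the frame of clip3 between -0.014 and -0.004 m and angle between the x axis of cane2 and the x axis of clip3, either way round below 0.08 rad and value of joint jaw3 below 0.08 rad) or (horizontal distance between cane2 and clip4 below 0.025 m and y of cane2 in the frame of clip4 between -0.006 and 0.006 m and z of cane2 in the frame of clip4 between -0.014 and -0.004 m and angle between the x axis of cane2 and the x axis of clip4, either way round below 0.08 rad and value of joint jaw4 below 0.08 rad)) and ((horizontal distance between cane3 and clip1 below 0.025 m and y of cane3 in the frame of clip1 between -0.006 and 0.006 m and z of cane3 in the frame of clip1 between -0.014 and -0.004 m and angle between the x axis of cane3 and the x axis of clip1, either way round below 0.08 rad and value of joint jaw1 below 0.08 rad) or (horizontal distance between cane3 and clip2 below 0.025 m and y of cane3 in the frame of clip2 between -0.006 and 0.006 m and z of cane3 in the frame of clip2 between -0.014 and -0.004 m and angle between the x axis of cane3 and the x axis of clip2, either way round below 0.08 rad and value of joint jaw2 below 0.08 rad) or (horizontal distance between cane3 and clip3 below 0.025 m and y of cane3 in the frame of clip3 between -0.006 and 0.006 m and z of cane3 in the frame of clip3 between -0.014 and -0.004 m and angle between the x axis of cane3 and the x axis of clip3, either way round below 0.08 rad and value of joint jaw3 below 0.08 rad) or (horizontal distance between cane3 and clip4 below 0.025 m and y of cane3 in the frame of clip4 between -0.006 and 0.006 m and z of cane3 in the frame of clip4 between -0.014 and -0.004 m and angle between the x axis of cane3 and the x axis of clip4, either way round below 0.08 rad and value of joint jaw4 below 0.08 rad)) and ((horizontal distance between cane4 and clip1 below 0.025 m and y of cane4 in the frame of clip1 between -0.006 and 0.006 m and z of cane4 in the frame of clip1 between -0.014 and -0.004 m and angle between the x axis of cane4 and the x axis of clip1, either way round below 0.08 rad and value of joint jaw1 below 0.08 rad) or (horizontal distance between cane4 and clip2 below 0.025 m and y of cane4 in the frame of clip2 between -0.006 and 0.006 m and z of cane4 in the frame of clip2 between -0.014 and -0.004 m and angle between the x axis of cane4 and the x axis of clip2, either way round below 0.08 rad and value of joint jaw2 below 0.08 rad) or (horizontal distance between cane4 and clip3 below 0.025 m and y of cane4 in the frame of clip3 between -0.006 and 0.006 m and z of cane4 in the frame of clip3 between -0.014 and -0.004 m and angle between the x axis of cane4 and the x axis of clip3, either way round below 0.08 rad and value of joint jaw3 below 0.08 rad) or (horizontal distance between cane4 and clip4 below 0.025 m and y of cane4 in the frame of clip4 between -0.006 and 0.006 m and z of cane4 in the frame of clip4 between -0.014 and -0.004 m and angle between the x axis of cane4 and the x axis of clip4, either way round below 0.08 rad and value of joint jaw4 below 0.08 rad)) and linear speed of each of cane1, cane2, cane3, cane4 below 0.02 m/s); the robot touches nothing.
It fails at once if the beeswax, paddle or cup is moved by more than 40 mm (distance of any of beeswax, paddle, mug from where it was at the start of the episode above 0.04 m).
Of cane1, cane2, cane3, cane4 only 3 to 4 are there at a start; the rules pass over those that are not, and their reading is None.
At some moment in a run one of cane1, cane2, cane3, cane4 may be knocked a few centimetres aside while the robot is not near it.
Once in a run the grip may slacken for a moment while it holds something.
It also fails if it takes over 210 s, if anything falls off the work surface, if the arm or the gripper's body presses on something with over 40 N, if the wrist force passes 120 N, or if a joint passes its speed limit or range.

## Robot

A 7-joint arm with a two-finger parallel gripper is mounted at the origin on the work surface. World frame = base frame: x ahead of the robot, y to its left, z up, the work surface at z = 0. Lengths are in m, angles in rad, forces in N, time in s.
With the tool pointing down it reaches from about 0.4 to 0.875 m from the base axis. Payload 19.3 kg.
Tool frame: the origin (TCP) lies on the centre line of the jaws, within the pads' length; the fingertips stand 14 mm ahead of it and the grasp point (between the pads) lies 5 mm behind it; z points along the fingers, y is the line along which they close (so a half turn about z gives the same grasp; the last joint's range is limited). The gripper opens to 85 mm and grips with 20 to 120 N. Pads are 22 mm wide; open, the fingers measure 114 mm over their backs; the gripper's body (76 mm by 85 mm) begins 54 mm behind the grasp point. The pads swing forward as they close: fully open they stand 13 mm farther back than shut.
Start: joints at [1.136, 0.521, -0.036, 1.599, 0.021, 1.021, -0.113], TCP at [0.223, -0.584, 0.245] pointing down, gripper open.
Joint ranges: [-2.91, 2.91], [-0.3, 2.13], [-1.5, 1.42], [0.17, 2.43], [-1.26, 4.41], [0.16, 1.93], [-2.52, 2.52]. Speed limits (rad/s): [1.89, 1.89, 2.39, 2.39, 3.01, 3.01, 3.01].

## Interface

Orientations are given as [roll, pitch, yaw] about the fixed x, y, z axes, in that order (R = Rz(yaw) Ry(pitch) Rx(roll)).
In Python, from workcell import bot, grab_frame, regions_of gives the robot as it stands. The module is installed in compiled form; this text tells all that it offers.
- The arm moves only by the tool play_rows, never from a script. Its argument "plan" is a list of rows, each a list of 3 entries, a list of its own where there are three numbers: the shift along the tool's x, y, z in units of 2.5 cm (1.0 is 2.5 cm), then the turn, a rotation vector about the tool's x, y, z in units of 0.15 rad (1.0 is 0.15 rad), then the closure, from -1 (fully open) to 1 (shut). In form: [[[tx, ty, tz], [rx, ry, rz], jaw], ...]. A call has 1 to 20 rows; each row shifts and turns the commanded pose from where the row before left it, along the tool's axes as they then stand; what a row does not reach is not made up. A row lasts 1/8 s, in which the tool goes at most 62.5 mm and 10.7 degrees, less where a joint would pass 70% of its speed; a pose out of reach is approached as far as the arm can. A call with a number of a shift or a turn outside -1 to 1 is refused whole. A call with a gripper value outside its range is refused whole. The fingers move at their own pace and stop on an object; "newtons" is the grip in N (left out, the last holds). Time passes only in rows, so rows that do not move let the fingers close. It gives the time, the measured TCP pose, the force, the opening and the grip force at its end, in the units of the state.
- bot.observe(): the state, without advancing time (a new reading comes with each control period).
- grab_frame(name): name is "scene" or "top" or "wrist"; returns a dict with "pixels" (480x640x3 uint8, red, green, blue), "depth" (480x640 float32, m along the optical axis (not along the pixel's ray), 0 where there is no reading), "camera_matrix" (3x3 intrinsics, pixels), "R" (3x3) and "t" (3): a world point X has camera coordinates R X + t. Camera axes: x right, y down, z forward; pixel columns grow to the right and rows downward; lengths in m; the calibration is good to about 2 mm. A picture is of the moment at which its call begins.
- bot.job_done(): hands the job in; it is judged then, once.
Trained networks look in the newest picture that a camera, given by its name, has taken for a name from the list of things; names that differ only in an ending like _2 or _b are one class to them, and where a whole thing is asked for, a point or a joint stands for the part that bears it (a point fixed in the world has none). Each returns a list of dicts, best first, with "p" (0 to 1); they miss things now and then, are a little off and sometimes report something else, mostly with a low value. They report only what shows in the picture. A call takes as long as a camera call.
- regions_of(thing, camera): "mask" (480x640 bool, what is visible of it) and "box" ([left, top, right, bottom] in pixels, round what is visible of it).
The state is a dict: "clock": time; "qpos": joint angles; "qd": joint speeds; "joint_efforts": joint torques, N m; "position": TCP position; "tool_rot": TCP orientation; "force": force on the tool from outside, world axes, zero at the start; "moment": the same for the moment, N m; "grip_width": finger opening in m; "finger_force": force on a finger pad.
Only numpy, scipy, OpenCV 4.12 (cv2) and the standard library are available. Lean on these libraries where they do the work, as an engineer would, in place of code of your own. Each camera call takes 0.05 s, during which the arm holds its last target. There are 200 camera calls.

## Working session

There is one attempt and no reset: what is moved stays moved. The work goes in short steps, Python scripts to look and compute and a tool call to move; the robot and the scene stay as the last step left them, time stands still between calls to the robot, and variables do not carry over. Pictures are saved under pics/ and viewed, at most 14 in all, crops included, and the job is handed in when it is done.

Besides the shell and the picture viewer there is one more tool, called after "Request:" by a JSON object that holds its "api" and its "payload", one argument or row to a line. play_rows: Moves the arm, as the interface text tells. Its arguments: {"type":"object","properties":{"plan":{"type":"array"},"newtons":{"type":"number"}},"required":["plan"]}

```bash
mkdir -p pics
cat > h.py <<'E'
import numpy as np, cv2
from workcell import bot, grab_frame, regions_of
def pts(f):
    K=f["camera_matrix"]; d=f["depth"]; v,u=np.mgrid[:480,:640]
    c=np.stack([(u-K[0,2])/K[0,0]*d,(v-K[1,2])/K[1,1]*d,d],-1)
    return (c-f["t"])@f["R"]   # world = R^T (c-t)
def save(f,n): cv2.imwrite("pics/"+n,f["pixels"][:,:,::-1])
E
python3 - <<'E'
from h import *
s=bot.observe(); print({k:np.round(v,3) for k,v in s.items()})
for c in("scene","top"):
    f=grab_frame(c); save(f,c+"0.png"); P=pts(f)
    print(c,np.round(-f["R"].T@f["t"],3))
    for n in("cane1","isolator","isolator_box","toggle","toggle_box","rack","beeswax","paddle","mug"):
        for r in regions_of(n,c)[:6]:
            q=P[r["mask"]&(f["depth"]>0)]
            if len(q): print(n,round(r["p"],2),np.round(r["box"]),len(q),np.round(np.median(q,0),3),np.round(q.max(0),3),np.round(q.min(0),3))
E
```

```text
{'clock': np.float64(0.0), 'qpos': array([ 1.136,  0.522, -0.036,  1.6  ,  0.021,  1.021, -0.113]), 'qd': array([ 0.   ,  0.   ,  0.001,  0.002,  0.   , -0.001,  0.001]), 'joint_efforts': array([ 0.0000e+00, -9.2712e+01,  1.9800e+00, -3.6993e+01,  1.8000e-02,
        8.0000e-03,  0.0000e+00]), 'position': array([ 0.223, -0.584,  0.245]), 'tool_rot': array([-3.14 ,  0.   ,  0.365]), 'force': array([-0.2  ,  0.345, -0.86 ]), 'moment': array([-0.015, -0.028,  0.022]), 'finger_force': np.float64(0.0), 'grip_width': np.float64(0.085)}
scene [ 1.092 -0.658  0.687]
cane1 0.69 [216. 276. 290. 319.] 790 [ 0.474 -0.132  0.015] [ 0.567 -0.107  0.02 ] [ 0.363 -0.15  -0.003]
cane1 0.67 [208. 302. 287. 350.] 949 [ 0.528 -0.204  0.015] [ 0.626 -0.181  0.02 ] [ 0.427 -0.222 -0.002]
cane1 0.67 [129. 331. 202. 389.] 1057 [ 0.485 -0.36   0.015] [ 0.574 -0.339  0.02 ] [ 0.357 -0.368 -0.003]
cane1 0.38 [291. 213. 393. 295.] 4174 [0.55  0.093 0.018] [0.604 0.29  0.082] [ 0.413  0.008 -0.004]
cane1 0.19 [398. 190. 446. 244.] 1579 [0.603 0.343 0.056] [0.642 0.561 0.109] [0.494 0.307 0.001]
isolator 0.53 [41
[... 2001 characters left out ...]
2. 151. 340.] 1795 [0.417 0.361 0.06 ] [0.466 0.421 0.127] [ 0.372  0.331 -0.005]
toggle_box 0.62 [200. 238. 214. 282.] 158 [0.536 0.21  0.032] [0.57  0.219 0.084] [0.485 0.202 0.008]
rack 0.83 [206. 225. 301. 299.] 6780 [0.526 0.116 0.013] [0.603 0.223 0.084] [ 0.45   0.01  -0.004]
beeswax 0.97 [324. 155. 348. 186.] 539 [ 0.722 -0.065  0.029] [ 0.754 -0.042  0.037] [ 0.693 -0.089  0.009]
beeswax 0.69 [358. 238. 380. 335.] 763 [ 0.463 -0.13   0.016] [ 0.569 -0.111  0.025] [ 0.369 -0.15  -0.005]
paddle 0.77 [245. 105. 282. 217.] 2532 [0.708 0.096 0.014] [0.875 0.132 0.023] [ 0.624  0.057 -0.005]
mug 0.59 [239. 329. 276. 362.] 1111 [0.35  0.106 0.017] [0.389 0.138 0.092] [ 0.312  0.064 -0.003]
```

View pics/top0.png

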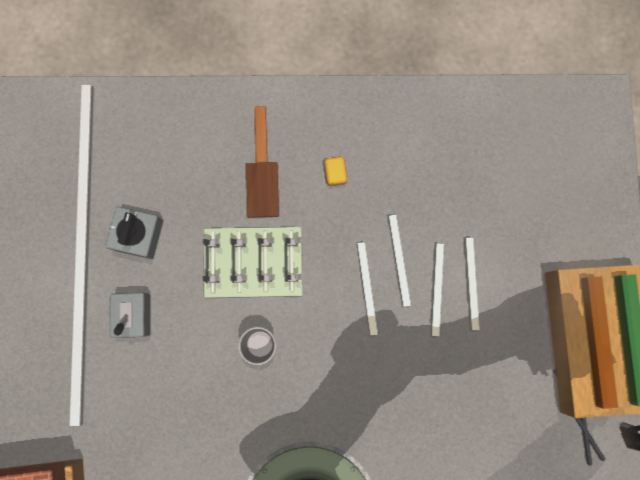

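View pics/scene0.png

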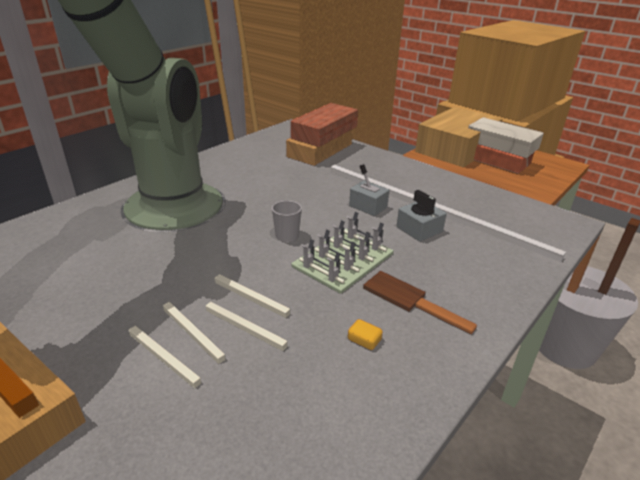

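```bash
cat >> h.py <<'E'
def rect(q):  # x,y points -> centre, long side, short side, yaw of the long axis
    (cx,cy),(a,b),th=cv2.minAreaRect((q[:,:2]*1000).astype(np.float32))
    if a<b: a,b,th=b,a,th+90
    th=np.radians((th+90)%180-90)
    return np.round([cx/1000,cy/1000,a/1000,b/1000,th],4)
def comps(m,n=60):
    k,l,st,_=cv2.connectedComponentsWithStats(m.astype(np.uint8),connectivity=8)
    return [l==i for i in range(1,k) if st[i,4]>=n]
def box(P,lo,hi): return ((P>lo)&(P<hi)).all(-1)
E
python3 - <<'E'
from h import *
f=grab_frame("top"); P=pts(f); z=P[...,2]
print("canes")
m=box(P,[.3,-.45,.008],[.72,-.09,.03])
for c in comps(m): print(rect(P[c]),c.sum(),P[c][:,2].mean())
print("rack plate"); m=box(P,[.4,-.03,.006],[.615,.25,.02]); 
for c in comps(m,300): print(rect(P[c]),c.sum())
print("rack high"); m=box(P,[.44,-.03,.03],[.615,.25,.1]); 
for c in comps(m,8): print(rect(P[c]),c.sum(),np.round(np.percentile(P[c][:,2],[5,50,95]),3))
for n,lo,hi in(("ibox",[.5,.28,.045],[.7,.43,.07]),("igrip",[.5,.28,.09],[.7,.43,.13]),("tbox",[.33,.28,.045],[.48,.45,.066]),("tlev",[.33,.28,.075],[.48,.45,.15])):
    for c in comps(box(P,lo,hi),20): print(n,rect(P[c]),c.sum(),np.round(np.percentile(P[c][:,2],[5,50,95]),3),np.round(P[c].mean(0),3))
E
```

```text
canes
[ 0.5267 -0.2012  0.1989  0.0179  0.129 ] 731 0.015612647823682461
[ 0.4741 -0.3567  0.1986  0.0186  0.0151] 753 0.01546686991581941
[ 0.4672 -0.1313  0.1994  0.0198  0.1122] 723 0.015673094167125378
[ 0.464  -0.2817  0.1991  0.0189 -0.0873] 746 0.015660077019685557
rack plate
[ 0.5281  0.1152  0.2083  0.1524 -1.5638] 4698
[ 0.5333  0.0243  0.0679  0.0324 -0.0082] 356
rack high
[ 0.5648  0.0845  0.0343  0.012  -1.562 ] 115 [0.036 0.066 0.08 ]
[ 0.5656  0.029   0.0341  0.0126 -1.5381] 119 [0.034 0.065 0.079]
[ 0.5632  0.1986  0.0398  0.0193 -1.2036] 126 [0.031 0.064 0.079]
[ 0.561   0.1401  0.0355  0.0199 -1.5273] 127 [0.033 0.065 0.078]
[ 0.5473  0.0442  0.013   0.0043 -0.0054] 10 [0.03  0.031 0.032]
[0.5341 0.0994 0.0107 0.0045 0.0016] 10 [0.03  0.031 0.033]
[ 0.5141  0.2108  0.0276  0.0049 -0.0009] 27 [0.03  0.031 0.036]
[0.5159 0.0995 0.0088 0.0042 0.0307] 10 [0.03  0.031 0.033]
[ 0.4954  0.0838  0.0357  0.0241 -1.5683] 116 [0.032 0.062 0.079]
[ 0.492   0.0276  0.0336  0.0171 -1.5578] 106 [0.038 0.068 0.079]
[ 0.4883  0.1963  0.0344  0.0118 -1.5137] 110 [0.034 0.066 0.08 ]
[0.4898 0.1395 0.0346 0.0167 1.4978] 111 [0.036 0.068 0.08 ]
ibox [0.5893 0.3635 0.0917 0.0901 1.3319] 1523 [0.055 0.06  0.066] [0.587 0.359 0.06 ]
igrip [ 0.5892  0.3634  0.0637  0.0175 -0.2309] 316 [0.092 0.105 0.109] [0.588 0.362 0.104]
tbox [0.4169 0.3686 0.0899 0.0725 0.0093] 1410 [0.054 0.06  0.065] [0.419 0.366 0.06 ]
tlev [ 0.395   0.3667  0.0347  0.0153 -0.08  ] 124 [0.079 0.115 0.124] [0.393 0.367 0.11 ]
```

The top picture shows four canes at (368,288), (399,260), (437,290) and (472,283), and the rack at (253,262). The isolator is at (132,231) with its bar along the housing. The toggle is at (128,315), leaning toward the robot. The scene picture agrees.

Request:
{"api": "play_rows", "payload": {
  "plan": [
    [[0, 0, 0], [0, 0, 0.8], 1],
    [[0, 0, 0], [0, 0, 0.8], 1],
    [[0, 0, 0], [0, 0, 0.83], 1],
    [[1, 0, 0], [0, 0, 0], 1],
    [[1, 0, 0], [0, 0, 0], 1]
  ],
  "newtons": 60
}}

```text
clock: 1.68
position: [0.2748, -0.5837, 0.2454]
tool_rot: [-3.142, -0.0, 0.002]
force: [1.1, -0.1, -0.9]
grip_width: -0.0002
finger_force: 0.0
```

Request:
{"api": "play_rows", "payload": {
  "plan": [
    [[0.8, -1, 0], [0, 0, 0], 1],
    [[0.8, -1, 0], [0, 0, 0], 1],
    [[0.8, -1, 0], [0, 0, 0], 1],
    [[0.8, -1, 0], [0, 0, 0], 1],
    [[0.8, -1, 0], [0, 0, 0], 1],
    [[0.8, -1, 0], [0, 0, 0], 1],
    [[0.8, -1, 0], [0, 0, 0], 1],
    [[0.8, -1, 0], [0, 0, 0], 1],
    [[0.8, -1, 0], [0, 0, 0], 1],
    [[0.8, -1, 0], [0, 0, 0], 1],
    [[0, -1, 0], [0, 0, 0], 1],
    [[0, -1, 0], [0, 0, 0], 1],
    [[0, -1, 0], [0, 0, 0], 1],
    [[0, -1, 0], [0, 0, 0], 1],
    [[0, -1, 0], [0, 0, 0], 1],
    [[0, -1, 0], [0, 0, 0], 1],
    [[0, -1, 0], [0, 0, 0], 1],
    [[0, -1, 0], [0, 0, 0], 1],
    [[0, -1, 0], [0, 0, 0], 1],
    [[0, -1, 0], [0, 0, 0], 1]
  ]
}}

```text
clock: 4.18
position: [0.4736, -0.0819, 0.2454]
tool_rot: [-3.141, -0.0, 0.003]
force: [0.5, 0.7, 0.2]
grip_width: -0.0
finger_force: 0.0
```

Request:
{"api": "play_rows", "payload": {
  "plan": [
    [[0, -1, 0], [0, 0, 0], 1],
    [[0, -1, 0], [0, 0, 0], 1],
    [[0, -1, 0], [0, 0, 0], 1],
    [[0, -1, 0], [0, 0, 0], 1],
    [[0, -1, 0], [0, 0, 0], 1],
    [[0, -1, 0], [0, 0, 0], 1],
    [[0, -1, 0], [0, 0, 0], 1],
    [[0, -1, 0], [0, 0, 0], 1],
    [[-0.5, -1, 0], [0, 0, 0], 1],
    [[-0.5, -1, 0], [0, 0, 0], 1],
    [[-0.5, -1, 0], [0, 0, 0], 1],
    [[-0.5, -1, 0], [0, 0, 0], 1],
    [[-0.5, -1, 0], [0, 0, 0], 1],
    [[-0.5, -1, 0], [0, 0, 0], 1],
    [[-0.5, -1, 0], [0, 0, 0], 1],
    [[-0.5, -1, 0], [0, 0, 0], 1],
    [[-0.5, -1, 0], [0, 0, 0], 1],
    [[-0.5, -1, 0], [0, 0, 0], 1],
    [[0, 0, 0], [0, 0, 0], 1]
  ]
}}

```text
clock: 6.55
position: [0.3452, 0.3698, 0.2453]
tool_rot: [-3.141, 0.0, 0.008]
force: [0.2, 0.3, -0.7]
grip_width: 0.0
finger_force: 0.0
```

```bash
python3 -c "
from h import *
print(np.round(bot.observe()['qpos'],2))"
```

```text
[-0.91  0.33 -0.03  1.91  0.01  0.9  -2.51]
```

Request:
{"api": "play_rows", "payload": {
  "plan": [
    [[0, 0, 1], [0, 0, 0], 1],
    [[0, 0, 1], [0, 0, 0], 1],
    [[0, 0, 1], [0, 0, 0], 1],
    [[0, 0, 1], [0, 0, 0], 1],
    [[0, 0, 1], [0, 0, 0], 1],
    [[0, 0, 0.33], [0, 0, 0], 1],
    [[0.5, 0, 0], [0, 0, 0], 1],
    [[0.5, 0, 0], [0, 0, 0], 1],
    [[0.5, 0, 0], [0, 0, 0], 1],
    [[0.5, 0, 0], [0, 0, 0], 1],
    [[0.5, 0, 0], [0, 0, 0], 1],
    [[0.5, 0, 0], [0, 0, 0], 1],
    [[0, 0, 0], [0, 0, 0], 1],
    [[-1, 0, 0], [0, 0, 0], 1],
    [[0, 0, -1], [0, 0, 0], 1],
    [[0, 0, -1], [0, 0, 0], 1],
    [[0, 0, -1], [0, 0, 0], 1],
    [[0, 0, -1], [0, 0, 0], 1]
  ]
}}

```text
clock: 8.8
position: [0.3981, 0.3661, 0.213]
tool_rot: [3.142, -0.0, 0.0]
force: [0.4, 0.4, 0.2]
grip_width: -0.0001
finger_force: 0.0
```

Run:
```python
from h import *
f=grab_frame("scene"); P=pts(f); s=bot.observe(); print(s['position'],s['tool_rot'],s['qpos'])
for c in comps(box(P,[.33,.28,.08],[.52,.45,.135]),15): print(rect(P[c]),c.sum(),P[c].mean(0))
f=grab_frame("wrist"); P=pts(f); save(f,"w1.png")
for c in comps(box(P,[.33,.28,.08],[.52,.45,.135]),15): print(rect(P[c]),c.sum(),P[c].mean(0))
```

```text
[0.39899183 0.36693374 0.21591327] [-3.13888763e+00 -2.52061000e-03  7.20966387e-06] [-8.50355806e-01  4.23847603e-01 -3.48537332e-03  1.85409099e+00
  2.05175691e-03  8.59961993e-01 -2.42565166e+00]
[0.4383 0.3688 0.032  0.0175 0.0327] 73 [0.44213659 0.36610372 0.10699228]
[ 0.4368  0.3685  0.0326  0.0158 -0.0296] 1078 [0.44105419 0.36824191 0.11572055]
```

View pics/w1.png

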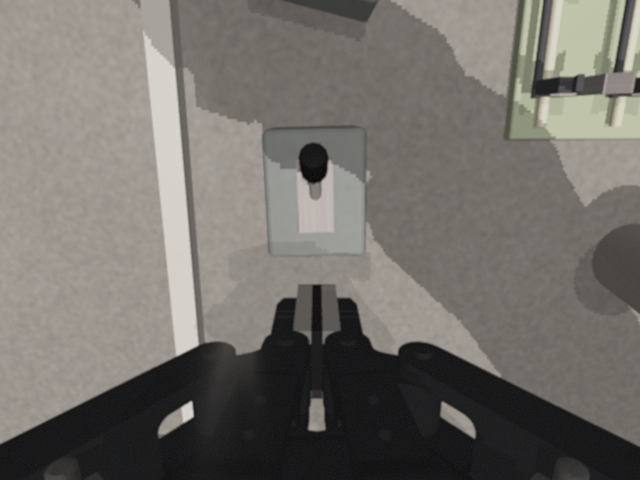

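The wrist picture shows the lever grip at (313,160), leaning to +x, so the toggle is OFF. Next is the isolator.

Request:
{"api": "play_rows", "payload": {
  "plan": [
    [[0.95, 0.02, 0], [0, 0, 0], -0.3],
    [[0.95, 0.02, 0], [0, 0, 0], -0.3],
    [[0.95, 0.02, 0], [0, 0, 0], -0.3],
    [[0.95, 0.02, 0], [0, 0, 0], -0.3],
    [[0.95, 0.02, 0], [0, 0, 0], -0.3],
    [[0.95, 0.02, 0], [0, 0, 0], -0.3],
    [[0.95, 0.02, 0], [0, 0, 0], -0.3],
    [[0.95, 0.02, 0], [0, 0, 0], -0.3],
    [[0, 0, 0], [0, 0, 0.8], -0.3],
    [[0, 0, 0], [0, 0, 0.77], -0.3],
    [[0, 0, 0], [0, 0, 0], -0.3]
  ]
}}

```text
clock: 10.28
position: [0.5877, 0.3621, 0.2113]
tool_rot: [3.141, 0.0, -0.235]
force: [-0.7, -0.3, -0.6]
grip_width: 0.0554
finger_force: 0.0
```

Run:
```python
from h import *
s=bot.observe(); print(s['position'],s['tool_rot'],s['qpos'])
f=grab_frame("wrist"); P=pts(f); save(f,"w2.png")
for c in comps(box(P,[.5,.28,.095],[.7,.43,.115]),50): print(rect(P[c]),c.sum(),P[c].mean(0))
for c in comps(box(P,[.5,.28,.064],[.7,.43,.09]),50): print('disk',rect(P[c]),c.sum(),P[c].mean(0))
```

```text
[0.58774892 0.36207835 0.21125809] [ 3.14072574e+00  3.64740132e-04 -2.34580908e-01] [-0.68729596  0.66366368  0.08138165  1.44404241 -0.05785882  1.03712378
 -2.39900991]
[ 0.587   0.3622  0.0632  0.0158 -0.2418] 2874 [0.58880382 0.3618221  0.10534055]
disk [ 0.6166  0.3573  0.0183  0.0044 -1.5476] 74 [0.61719007 0.35599256 0.08196203]
disk [ 0.5982  0.341   0.0176  0.0166 -0.2291] 200 [0.59773322 0.34312232 0.06448708]
disk [ 0.5898  0.379   0.0396  0.0156 -0.2363] 442 [0.58982773 0.37695582 0.06663229]
disk [0.5986 0.3843 0.0104 0.0076 0.4748] 74 [0.59890284 0.38398569 0.06443612]
disk [0.5813 0.3356 0.0182 0.0075 0.2118] 103 [0.58287164 0.3364517  0.06442663]
disk [0.5771 0.3485 0.0284 0.014  0.4376] 277 [0.57841373 0.34872758 0.06804785]
disk [ 0.5881  0.3878  0.0158  0.0076 -0.06  ] 87 [0.58904919 0.38822348 0.06456462]
disk [ 0.5611  0.3548  0.0111  0.0068 -1.0587] 53 [0.5609229  0.3542761  0.06451832]
```

Request:
{"api": "play_rows", "payload": {
  "plan": [
    [[0, 0, 1], [0, 0, 0], -0.3],
    [[0, 0, 1], [0, 0, 0], -0.3],
    [[0, 0, 1], [0, 0, 0], -0.3],
    [[0, 0, 1], [0, 0, 0], -0.3],
    [[0, 0, 0.6], [0, 0, 0], -0.3],
    [[0, 0, 0], [0, 0, 0], 1],
    [[0, 0, 0], [0, 0, 0], 1],
    [[0, 0, 0], [0, 0, 0], 1],
    [[0, 0, 0], [0, 0, 0], 1]
  ],
  "newtons": 40
}}

```text
clock: 11.45
position: [0.5882, 0.3627, 0.0982]
tool_rot: [-3.14, -0.001, -0.235]
force: [0.0, 0.6, 7.2]
grip_width: 0.0148
finger_force: 41.5
```

Request:
{"api": "play_rows", "payload": {
  "plan": [
    [[0, 0, 0], [0, 0, -0.9], 1],
    [[0, 0, 0], [0, 0, -0.9], 1],
    [[0, 0, 0], [0, 0, -0.9], 1],
    [[0, 0, 0], [0, 0, -0.9], 1],
    [[0, 0, 0], [0, 0, -0.9], 1],
    [[0, 0, 0], [0, 0, -0.9], 1],
    [[0, 0, 0], [0, 0, -0.9], 1],
    [[0, 0, 0], [0, 0, -0.9], 1],
    [[0, 0, 0], [0, 0, -0.9], 1],
    [[0, 0, 0], [0, 0, -0.9], 1],
    [[0, 0, 0], [0, 0, -0.9], 1],
    [[0, 0, 0], [0, 0, -0.5], 1],
    [[0, 0, 0], [0, 0, 0], 1]
  ]
}}

```text
clock: 13.08
position: [0.5874, 0.3641, 0.0982]
tool_rot: [-3.141, -0.003, 1.327]
force: [-2.9, 6.2, 6.6]
grip_width: 0.0151
finger_force: 41.6
```

Request:
{"api": "play_rows", "payload": {
  "plan": [
    [[0, 0, 0], [0, 0, 0], -0.3],
    [[0, 0, 0], [0, 0, 0], -0.3],
    [[0, 0, 0], [0, 0, 0], -0.3],
    [[0, 0, -1], [0, 0, 0], -0.3],
    [[0, 0, -1], [0, 0, 0], -0.3],
    [[0, 0, -1], [0, 0, 0], -0.3],
    [[0, 0, -1], [0, 0, 0], -0.3],
    [[0, 0, -0.6], [0, 0, 0], -0.3],
    [[0, 0, 0], [0, 0, 0], -0.3]
  ]
}}

```text
clock: 14.2
position: [0.588, 0.3623, 0.2127]
tool_rot: [3.141, -0.001, 1.325]
force: [0.5, 0.2, 0.3]
grip_width: 0.0557
finger_force: 0.0
```

Run:
```python
from h import *
s=bot.observe(); print(s['clock'],s['position'],s['tool_rot'],s['qpos'])
f=grab_frame("wrist"); P=pts(f)
for c in comps(box(P,[.5,.28,.095],[.7,.43,.115]),50): print(rect(P[c]),c.sum(),P[c].mean(0))
```

```text
14.2 [0.58800516 0.36230858 0.21270839] [ 3.14067473e+00 -8.49712253e-04  1.32455694e+00] [-0.41864344  0.67975205 -0.3649992   1.42613597  0.2573165   1.08151938
 -1.07652733]
[0.5863 0.363  0.0637 0.0157 1.3282] 2832 [0.58691204 0.3648745  0.10542315]
```

Request:
{"api": "play_rows", "payload": {
  "plan": [
    [[0, 0, 0], [0, 0, 1], -1],
    [[0, 0, 0], [0, 0, 1], -1],
    [[0, 0, 0], [0, 0, 1], -1],
    [[0, 0, 0], [0, 0, 1], -1],
    [[0, 0, 0], [0, 0, 1], -1],
    [[0, 0, 0], [0, 0, 1], -1],
    [[0, 0, 0], [0, 0, 1], -1],
    [[0, 0, 0], [0, 0, 1], -1],
    [[0, 0, 0], [0, 0, 0.83], -1],
    [[-0.5, 1, -0.4], [0, 0, 0], -1],
    [[-0.5, 1, -0.4], [0, 0, 0], -1],
    [[-0.5, 1, -0.4], [0, 0, 0], -1],
    [[-0.5, 1, -0.4], [0, 0, 0], -1],
    [[-0.5, 1, -0.4], [0, 0, 0], -1],
    [[-0.5, 1, -0.4], [0, 0, 0], -1],
    [[-0.5, 1, -0.4], [0, 0, 0], -1],
    [[-0.5, 1, -0.4], [0, 0, 0], -1],
    [[-0.5, 1, 0], [0, 0, 0], -1],
    [[-0.6, 0.9, 0], [0, 0, 0], -1]
  ]
}}

```text
clock: 16.62
position: [0.4595, 0.1135, 0.2911]
tool_rot: [3.141, 0.001, -0.0]
force: [0.2, -0.1, 0.4]
grip_width: 0.0852
finger_force: 0.0
```

Request:
{"api": "play_rows", "payload": {
  "plan": [
    [[0, 0, 0], [0, 0, 0], -1]
  ]
}}

```text
clock: 16.75
position: [0.4595, 0.1131, 0.2915]
tool_rot: [3.141, 0.001, -0.002]
force: [0.4, 0.6, 0.3]
grip_width: 0.0851
finger_force: 0.0
```

Run:
```python
from h import *
s=bot.observe(); print(s['clock'],s['position'],s['tool_rot'],s['qpos'])
f=grab_frame("wrist"); P=pts(f); save(f,"w3.png")
m=box(P,[.4,-.03,.006],[.63,.25,.1]); print("plate",rect(P[m]))
for lo,hi,n in((.02,.045,'seat'),(.05,.1,'high')):
  for c in comps(box(P,[.44,-.03,lo],[.615,.25,hi]),40): print(n,rect(P[c]),c.sum(),np.round(np.percentile(P[c][:,2],[5,50,95]),3))
```

```text
16.75 [0.45945597 0.11311524 0.29146187] [ 3.14069479e+00  1.08401583e-03 -1.75580493e-03] [-0.35272704  0.22571488 -0.01703976  1.92670479  0.00509016  0.99054643
 -1.94468231]
plate [ 0.5363  0.1138  0.2104  0.1743 -1.5653]
seat [ 0.5797  0.1989  0.018   0.0064 -0.0421] 111 [0.02  0.021 0.022]
seat [0.5239 0.143  0.1293 0.0286 0.0043] 1571 [0.02  0.029 0.041]
seat [0.5807 0.0875 0.0172 0.0062 0.0173] 106 [0.02  0.021 0.022]
seat [0.5806 0.0312 0.0171 0.0061 0.0383] 98 [0.02  0.021 0.022]
seat [0.5152 0.087  0.1106 0.0281 0.0056] 1495 [0.02  0.029 0.041]
seat [0.5248 0.0313 0.0897 0.0288 0.0032] 1424 [0.02  0.029 0.041]
seat [0.5134 0.199  0.1085 0.0291 0.0028] 1457 [0.02  0.029 0.041]
seat [0.4679 0.031  0.0163 0.0057 0.0517] 65 [0.02  0.021 0.022]
high [ 0.5626  0.0151  0.0127  0.012  -1.5634] 423 [0.054 0.072 0.078]
high [0.5618 0.1829 0.0124 0.0121 1.5599] 244 [0.062 0.074 0.079]
high [ 0.5621  0.1269  0.0121  0.012  -0.0096] 280 [0.067 0.074 0.079]
high [ 0.5622  0.0945  0.0121  0.0101 -1.5487] 251 [0.058 0.07  0.079]
high [0.5624 0.0711 0.0121 0.012  0.0123] 329 [0.057 0.073 0.078]
high [ 0.5625  0.0387  0.0123  0.0102 -1.5271] 254 [0.055 0.064 0.079]
high [ 0.5618  0.206   0.0124  0.0102 -1.5672] 326 [0.059 0.07  0.079]
high [ 0.562   0.1502  0.0128  0.0101 -1.5671] 264 [0.059 0.072 0.079]
high [ 0.4858  0.1824  0.0122  0.0122 -0.0365] 207 [0.063 0.074 0.079]
high [ 0.4863  0.1267  0.0123  0.0119 -0.0011] 231 [0.067 0.074 0.079]
high [ 0.4864  0.094   0.012   0.0102 -1.5691] 210 [0.058 0.069 0.079]
high [0.4866 0.0709 0.0122 0.0121 0.0328] 281 [0.056 0.073 0.078]
high [ 0.4867  0.0379  0.0128  0.0099 -1.559 ] 228 [0.053 0.063 0.079]
high [ 0.4867  0.0147  0.0129  0.0123 -1.5482] 353 [0.055 0.072 0.078]
high [ 0.4859  0.2057  0.0128  0.0102 -1.5555] 273 [0.059 0.07  0.079]
high [ 0.4862  0.1496  0.0121  0.01   -1.5579] 223 [0.059 0.072 0.079]
```

View pics/w3.png

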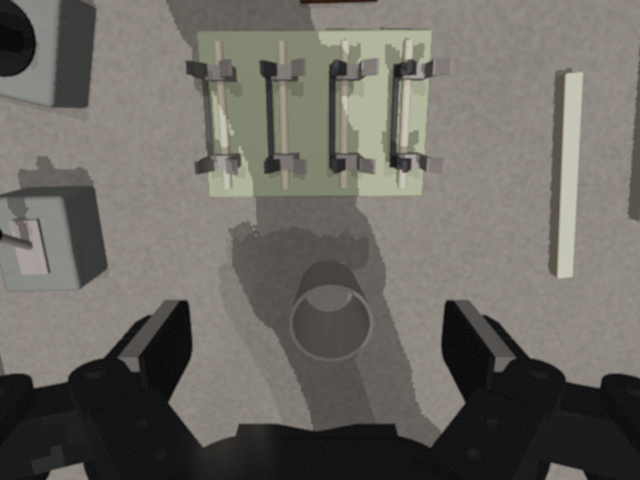

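The wrist picture shows four empty clips. Their seat rails are at columns 222, 283, 344 and 404, with the cheeks on the right (-y) and the jaws on the left. One cane is at (568,175).

```bash
cat >> h.py <<'E'
def canes(cam="wrist",ymin=-.45,ymax=-.09):
    f=grab_frame(cam); P=pts(f); s=bot.observe()
    print(round(float(s['clock']),2),np.round(s['position'],4),np.round(s['tool_rot'],3),round(float(s['grip_width']),4))
    for c in comps(box(P,[.3,ymin,.008],[.75,ymax,.03])&(f["pixels"].min(-1)>60)):
        r=rect(P[c])
        if .1<r[2]: print(r,c.sum())
    return f,P
E
python3 -c "
from h import *
canes(); canes('top')"
```

```text
16.85 [0.4603 0.1149 0.2916] [3.141 0.    0.   ] 0.0851
[ 0.4638 -0.131   0.1999  0.0179  0.117 ] 4195
16.9 [0.4605 0.1152 0.2916] [3.142e+00 0.000e+00 1.000e-03] 0.0855
[ 0.5267 -0.2008  0.199   0.0181  0.1259] 720
[ 0.4744 -0.3568  0.1992  0.0184  0.0199] 758
[ 0.467  -0.1298  0.1995  0.017   0.1173] 729
[ 0.464  -0.2814  0.1989  0.0175 -0.0904] 747
```

Request:
{"api": "play_rows", "payload": {
  "plan": [
    [[0.02, 0.99, 0.5], [0, 0, 0], -1],
    [[0.02, 0.99, 0.5], [0, 0, 0], -1],
    [[0.02, 0.99, 0.5], [0, 0, 0], -1],
    [[0.02, 0.99, 0.5], [0, 0, 0], -1],
    [[0.02, 0.99, 0.5], [0, 0, 0], -1],
    [[0.02, 0.99, 0.5], [0, 0, 0], -1],
    [[0.02, 0.99, 0.5], [0, 0, 0], -1],
    [[0.02, 0.99, 0.5], [0, 0, 0], -1],
    [[0.02, 0.99, 0.5], [0, 0, 0], -1],
    [[0.02, 0.97, 0.5], [0, 0, 0], -1],
    [[0, 0, 1], [0, 0, -0.78], -1],
    [[0, 0, 1], [0, 0, 0], -1],
    [[0, 0, 1], [0, 0, 0], -1],
    [[0, 0, 1], [0, 0, 0], -1],
    [[0, 0, 1], [0, 0, 0], -1],
    [[0, 0, 0], [0, 0, 0], -1]
  ]
}}

```text
clock: 18.9
position: [0.4647, -0.1316, 0.0404]
tool_rot: [-3.14, 0.003, 0.118]
force: [-1.2, -0.3, 1.2]
grip_width: 0.0854
finger_force: 0.0
```

Request:
{"api": "play_rows", "payload": {
  "plan": [
    [[0, 0, 0.5], [0, 0, 0], -0.5],
    [[0, 0, 0.45], [0, 0, 0], 0],
    [[0, 0, 0], [0, 0, 0], 1],
    [[0, 0, 0], [0, 0, 0], 1],
    [[0, 0, 0], [0, 0, 0], 1],
    [[0, 0, 0], [0, 0, 0], 1],
    [[0, 0, 0], [0, 0, 0], 1],
    [[0, 0, 0], [0, 0, 0], 1]
  ],
  "newtons": 80
}}

```text
clock: 19.9
position: [0.4655, -0.1324, 0.0187]
tool_rot: [3.141, -0.001, 0.117]
force: [-1.6, -0.2, 7.2]
grip_width: 0.0137
finger_force: 79.2
```

Request:
{"api": "play_rows", "payload": {
  "plan": [
    [[0, 0, -1], [0, 0, 0], 1],
    [[0, 0, -1], [0, 0, 0], 1],
    [[0, 0, -1], [0, 0, 0], 1],
    [[0, 0, -1], [0, 0, 0], 1],
    [[0, 0, -1], [0, 0, 0.75], 1],
    [[0.18, -0.95, 0], [0, 0, 0], 1],
    [[0.18, -0.95, 0], [0, 0, 0], 1],
    [[0.18, -0.95, 0], [0, 0, 0], 1],
    [[0.18, -0.95, 0], [0, 0, 0], 1],
    [[0.18, -0.95, 0], [0, 0, 0], 1],
    [[0.18, -0.95, 0], [0, 0, 0], 1],
    [[0.18, -0.95, 0], [0, 0, 0], 1],
    [[0.18, -0.95, 0], [0, 0, 0], 1],
    [[0.18, -0.95, 0], [0, 0, 0], 1],
    [[0.18, -0.95, 0], [0, 0, 0], 1],
    [[0.18, -0.95, 0], [0, 0, 0], 1],
    [[0.18, -0.95, 0], [0, 0, 0], 1],
    [[0.18, -0.95, 0], [0, 0, 0], 1],
    [[0, -0.9, 0], [0, 0, 0], 1],
    [[0, 0, 0], [0, 0, 0], 1]
  ]
}}

```text
clock: 22.4
position: [0.5218, 0.2014, 0.1432]
tool_rot: [-3.141, 0.0, 0.007]
force: [-0.1, -0.9, -1.3]
grip_width: 0.0134
finger_force: 83.0
```

```bash
cat >> h.py <<'E'
def held():
    f=grab_frame("wrist"); P=pts(f); s=bot.observe(); p=s['position']
    print(round(float(s['clock']),2),np.round(p,4),np.round(s['tool_rot'],4),round(float(s['grip_width']),4),s['finger_force'])
    g=f["pixels"].astype(int)
    m=box(P,[p[0]-.13,p[1]-.03,p[2]-.04],[p[0]+.14,p[1]+.03,p[2]+.005])&(f["pixels"].min(-1)>75)
    for c in comps(m,150): print(rect(P[c]),c.sum(),np.round(np.percentile(P[c],[2,50,98],axis=0),4).tolist())
    return f,P
E
python3 -c "
from h import *
f,P=held(); save(f,'w4.png')"
```

```text
22.45 [0.522  0.2    0.1432] [3.1415e+00 3.0000e-04 5.9000e-03] 0.0138 82.95257449150085
[0.5483 0.2021 0.1447 0.0267 0.0707] 21029 [[0.4814, 0.1933, 0.1385], [0.5632, 0.2011, 0.1401], [0.6182, 0.2091, 0.1416]]
```

View pics/w4.png

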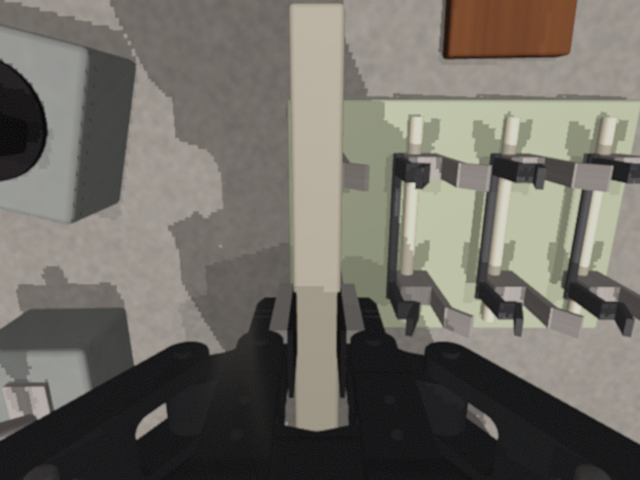

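Request:
{"api": "play_rows", "payload": {
  "plan": [
    [[0.06, 0.06, 1], [0, 0, 0], 1],
    [[0, 0, 0.8], [0, 0, 0], 1],
    [[0, 0, 0.4], [0, 0, 0], 1],
    [[0, 0, 0.4], [0, 0, 0], 1],
    [[0, 0, 0.4], [0, 0, 0], 1],
    [[0, 0, 0.4], [0, 0, 0], 1],
    [[0, 0, 0], [0, 0, 0], 1],
    [[0, 0, 0], [0, 0, 0], 1]
  ]
}}

```text
clock: 23.45
position: [0.5238, 0.1979, 0.0581]
tool_rot: [-3.141, -0.0, 0.005]
force: [0.9, 0.8, -1.7]
grip_width: 0.0139
finger_force: 86.2
```

```bash
python3 -c "
from h import *
s=bot.observe(); print(s['force'],s['moment'],s['position'])
f,P=held()
for c in comps(box(P,[.47,.19,.05],[.615,.23,.1])&(f['pixels'].max(-1)<110),30): print(rect(P[c]),c.sum(),np.round(np.percentile(P[c][:,2],[5,50,95]),3))"
```

```text
[ 0.94643307  0.80822552 -1.71573097] [ 0.26407353 -0.15934878 -0.003907  ] [0.52379317 0.19788599 0.05808931]
23.5 [0.5238 0.1979 0.0581] [-3.1414 -0.      0.0048] 0.0135 86.14675641059875
[0.5503 0.1987 0.1432 0.029  0.0119] 20687 [[0.4857, 0.1877, 0.0518], [0.5676, 0.1975, 0.0559], [0.6196, 0.2063, 0.0581]]
[ 0.5618  0.2063  0.0124  0.0105 -1.5519] 1958 [0.059 0.071 0.079]
[0.51   0.2147 0.0572 0.0257 0.0959] 6819 [0.058 0.089 0.1  ]
[ 5.206e-01  1.904e-01  2.890e-02  8.000e-04 -5.000e-04] 508 [0.06  0.076 0.082]
```

Request:
{"api": "play_rows", "payload": {
  "plan": [
    [[0, 0, 0], [0, 0, 0], 0.2],
    [[0, 0, 0], [0, 0, 0], 0.2],
    [[0, 0, 0], [0, 0, 0], 0.2],
    [[0, 0, -1], [0, 0, 0], 0.2],
    [[0, 0, -1], [0, 0, 0], 0.2],
    [[0, 0, -1], [0, 0, 0], -1],
    [[0, 0, -1], [0, 0, 0], -1],
    [[0, 0, -1], [0, 0, 0], -1],
    [[0, 0, 0], [0, 0, 0], -1]
  ]
}}

```text
clock: 24.62
position: [0.5245, 0.198, 0.1849]
tool_rot: [-3.14, -0.003, 0.005]
force: [0.4, 0.1, 0.2]
grip_width: 0.0854
finger_force: 0.0
```

```bash
cat >> h.py <<'E'
def seated():
    f=grab_frame("wrist"); P=pts(f)
    for y in(.031,.087,.143,.199):
        q=P[box(P,[.38,y-.012,.045],[.68,y+.012,.062])&(f["pixels"].min(-1)>75)]
        if len(q)>300: print('seat',y,rect(q),np.round(np.median(q,0),4),len(q))
        q=P[box(P,[.545,y+.001,.058],[.58,y+.035,.09])]
        if len(q)>30: print('  jaw y',np.round(q[:,1].mean(),4))
    return f,P
E
python3 -c "
from h import *
seated(); canes('top')"
```

```text
jaw y 0.0419
  jaw y 0.0989
  jaw y 0.1544
seat 0.199 [ 0.522   0.1963  0.1996  0.0191 -0.0159] [0.5376 0.1972 0.0558] 7439
  jaw y 0.2063
24.73 [0.5236 0.1977 0.1831] [-3.142  0.     0.005] 0.0853
[ 0.5271 -0.2014  0.1994  0.0176  0.1324] 720
[ 0.4742 -0.3567  0.1989  0.0186  0.0187] 747
[ 0.4639 -0.2817  0.199   0.0181 -0.0922] 742
```

Request:
{"api": "play_rows", "payload": {
  "plan": [
    [[0, 1, 0], [0, 0, 0], -1],
    [[0, 1, 0], [0, 0, 0], -1],
    [[0, 1, 0], [0, 0, 0], -1],
    [[0, 1, 0], [0, 0, 0], -1],
    [[0, 1, 0], [0, 0, 0], -1],
    [[0, 1, 0], [0, 0, 0], -1],
    [[0, 1, 0], [0, 0, 0], -1],
    [[0, 1, 0], [0, 0, 0], -1],
    [[0, 1, 0], [0, 0, 0], -1],
    [[0, 1, 0], [0, 0, 0], -1],
    [[0, 1, 0], [0, 0, 0], -1],
    [[0, 1, 0], [0, 0, 0], -1],
    [[0, 1, 0], [0, 0, 0], -1],
    [[0, 1, 0], [0, 0, 0], -1],
    [[0, 1, 0], [0, 0, 0], -1],
    [[0, 1, 0], [0, 0, 0], -1],
    [[0, 0, 1], [0, 0, -0.83], -1],
    [[0, 0, 1], [0, 0, 0], -1],
    [[0, 0, 1], [0, 0, 0], -1],
    [[0, 0, 1], [0, 0, 0], -1]
  ]
}}

```text
clock: 27.22
position: [0.5251, -0.2021, 0.0815]
tool_rot: [-3.141, 0.001, 0.129]
force: [0.7, 0.3, -0.8]
grip_width: 0.0851
finger_force: 0.0
```

Request:
{"api": "play_rows", "payload": {
  "plan": [
    [[0, 0, 1], [0, 0, 0], -1],
    [[0, 0, 0.7], [0, 0, 0], -0.7],
    [[0, 0, 0.5], [0, 0, 0], -0.5],
    [[0, 0, 0.4], [0, 0, 0], 0],
    [[0, 0, 0], [0, 0, 0], 1],
    [[0, 0, 0], [0, 0, 0], 1],
    [[0, 0, 0], [0, 0, 0], 1],
    [[0, 0, 0], [0, 0, 0], 1],
    [[0, 0, 0], [0, 0, 0], 1]
  ]
}}

```text
clock: 28.35
position: [0.526, -0.2024, 0.019]
tool_rot: [3.141, -0.001, 0.129]
force: [-1.7, 0.4, 8.8]
grip_width: 0.0139
finger_force: 79.1
```

Request:
{"api": "play_rows", "payload": {
  "plan": [
    [[0, 0, -1], [0, 0, 0], 1],
    [[0, 0, -1], [0, 0, 0], 1],
    [[0, 0, -1], [0, 0, 0], 1],
    [[0, 0, -1], [0, 0, 0], 1],
    [[0, 0, -1], [0, 0, 0.83], 1],
    [[0, -0.92, 0], [0, 0, 0], 1],
    [[0, -0.92, 0], [0, 0, 0], 1],
    [[0, -0.92, 0], [0, 0, 0], 1],
    [[0, -0.92, 0], [0, 0, 0], 1],
    [[0, -0.92, 0], [0, 0, 0], 1],
    [[0, -0.92, 0], [0, 0, 0], 1],
    [[0, -0.92, 0], [0, 0, 0], 1],
    [[0, -0.92, 0], [0, 0, 0], 1],
    [[0, -0.92, 0], [0, 0, 0], 1],
    [[0, -0.92, 0], [0, 0, 0], 1],
    [[0, -0.92, 0], [0, 0, 0], 1],
    [[0, -0.92, 0], [0, 0, 0], 1],
    [[0, -0.92, 0], [0, 0, 0], 1],
    [[0, -0.92, 0], [0, 0, 0], 1],
    [[0, -0.92, 0], [0, 0, 0], 1]
  ]
}}

```text
clock: 30.85
position: [0.524, 0.1435, 0.1435]
tool_rot: [-3.141, -0.0, 0.005]
force: [0.6, -1.0, -1.3]
grip_width: 0.0134
finger_force: 78.4
```

Request:
{"api": "play_rows", "payload": {
  "plan": [
    [[0, 0, 0], [0, 0, 0], 1],
    [[0, 0, 0], [0, 0, 0], 1]
  ]
}}

```text
clock: 31.1
position: [0.524, 0.1422, 0.1434]
tool_rot: [3.141, -0.0, 0.004]
force: [0.2, -0.6, -1.2]
grip_width: 0.0133
finger_force: 78.4
```

```bash
python3 -c "
from h import *
f,P=held()"
```

```text
31.15 [0.5241 0.142  0.1434] [ 3.1413e+00 -1.0000e-04  4.0000e-03] 0.0137 78.38202953338623
[0.5498 0.1392 0.1437 0.0218 0.0017] 20532 [[0.4834, 0.134, 0.1388], [0.5655, 0.1417, 0.1402], [0.6194, 0.1494, 0.1416]]
[ 0.5345  0.1528  0.0047  0.0017 -1.4406] 247 [[0.5339, 0.1506, 0.1336], [0.5344, 0.1528, 0.1412], [0.5349, 0.155, 0.148]]
```

Centre y is 0.1417 to 0.142, which suits the clip at 0.143.

Request:
{"api": "play_rows", "payload": {
  "plan": [
    [[0, -0.03, 1], [0, 0, 0], 1],
    [[0, 0, 0.8], [0, 0, 0], 1],
    [[0, 0, 0.4], [0, 0, 0], 1],
    [[0, 0, 0.4], [0, 0, 0], 1],
    [[0, 0, 0.4], [0, 0, 0], 1],
    [[0, 0, 0.4], [0, 0, 0], 1],
    [[0, 0, 0], [0, 0, 0], 1],
    [[0, 0, 0], [0, 0, 0], 1]
  ]
}}

```text
clock: 32.15
position: [0.524, 0.1438, 0.0581]
tool_rot: [-3.141, -0.0, 0.005]
force: [-0.4, 0.4, -1.0]
grip_width: 0.0133
finger_force: 81.5
```

```bash
python3 -c "
from h import *
held(); seated()"
```

```text
32.2 [0.524  0.1437 0.0581] [-3.1414e+00  1.0000e-04  4.9000e-03] 0.0135 81.4543604850769
[0.5502 0.1421 0.1436 0.0331 0.1314] 20179 [[0.487, 0.1327, 0.0471], [0.568, 0.1429, 0.0558], [0.6193, 0.1516, 0.0575]]
  jaw y 0.0487
  jaw y 0.0989
seat 0.143 [ 0.5502  0.1427  0.1429  0.024  -0.0193] [0.5692 0.143  0.0558] 19536
  jaw y 0.1533
seat 0.199 [ 0.5522  0.1989  0.1399  0.0222 -0.0453] [0.5795 0.1956 0.0557] 19275
  jaw y 0.2055
```

Request:
{"api": "play_rows", "payload": {
  "plan": [
    [[0, 0, 0], [0, 0, 0], 0.2],
    [[0, 0, 0], [0, 0, 0], 0.2],
    [[0, 0, 0], [0, 0, 0], 0.2],
    [[0, 0, -1], [0, 0, 0], 0.2],
    [[0, 0, -1], [0, 0, 0], 0.2],
    [[0, 0, -1], [0, 0, 0], -1],
    [[0, 0, -1], [0, 0, 0], -1],
    [[0, 0, -1], [0, 0, 0], -1],
    [[0, 0, 0], [0, 0, 0], -1]
  ]
}}

```text
clock: 33.38
position: [0.5248, 0.1437, 0.1849]
tool_rot: [-3.14, -0.003, 0.005]
force: [-0.6, -0.5, -0.5]
grip_width: 0.0855
finger_force: 0.0
```

```bash
python3 -c "
from h import *
seated(); canes('top')"
```

```text
jaw y 0.0427
  jaw y 0.0983
seat 0.143 [0.5215 0.1418 0.2001 0.0185 0.0106] [0.5362 0.1427 0.0558] 7330
  jaw y 0.1532
seat 0.199 [ 0.5221  0.1969  0.2     0.0211 -0.0332] [0.5359 0.1966 0.0557] 7953
  jaw y 0.2056
33.48 [0.5239 0.1435 0.1831] [-3.142  0.     0.005] 0.0852
[ 0.4875 -0.3003  0.1998  0.0183 -0.0883] 754
[ 0.4741 -0.3571  0.1985  0.0183  0.0197] 746
```

Request:
{"api": "play_rows", "payload": {
  "plan": [
    [[-0.09, 0.99, 0], [0, 0, 0], -0.2],
    [[-0.09, 0.99, 0], [0, 0, 0], -0.2],
    [[-0.09, 0.99, 0], [0, 0, 0], -0.2],
    [[-0.09, 0.99, 0], [0, 0, 0], -0.2],
    [[-0.09, 0.99, 0], [0, 0, 0], -0.2],
    [[-0.09, 0.99, 0], [0, 0, 0], -0.2],
    [[-0.09, 0.99, 0], [0, 0, 0], -0.2],
    [[-0.09, 0.99, 0], [0, 0, 0], -0.2],
    [[-0.09, 0.99, 0], [0, 0, 0], -0.2],
    [[-0.09, 0.99, 0], [0, 0, 0], -0.2],
    [[-0.09, 0.99, 0], [0, 0, 0], -0.2],
    [[-0.09, 0.99, 0], [0, 0, 0], -0.2],
    [[-0.09, 0.99, 0], [0, 0, 0], -0.2],
    [[-0.09, 0.99, 0], [0, 0, 0], -0.2],
    [[-0.09, 0.99, 0], [0, 0, 0], -0.2],
    [[-0.09, 0.99, 0], [0, 0, 0], -0.2],
    [[-0.09, 0.99, 0], [0, 0, 0], -0.2],
    [[-0.09, 0.99, 0], [0, 0, 0], -0.2],
    [[0, 0, 1], [0, 0, 0.63], -0.2],
    [[0, 0, 1], [0, 0, 0], -0.2]
  ]
}}

```text
clock: 35.98
position: [0.4851, -0.3023, 0.1317]
tool_rot: [-3.141, 0.001, -0.092]
force: [-0.4, -0.5, 0.2]
grip_width: 0.0515
finger_force: 0.0
```

Request:
{"api": "play_rows", "payload": {
  "plan": [
    [[0, 0, 0], [0, 0, 0], -0.2]
  ]
}}

```text
clock: 36.1
position: [0.4844, -0.3016, 0.1312]
tool_rot: [-3.14, 0.004, -0.09]
force: [-0.4, 0.4, -0.2]
grip_width: 0.0511
finger_force: 0.0
```

```bash
python3 -c "
from h import *
canes('top')"
```

```text
36.15 [ 0.4851 -0.302   0.1325] [-3.141e+00  2.000e-03 -9.000e-02] 0.0513
[ 0.4383 -0.2961  0.1009  0.0177 -0.0848] 375
```

Well aligned; descending (0.132 to 0.018, 4.55 units).

Request:
{"api": "play_rows", "payload": {
  "plan": [
    [[0, 0, 1], [0, 0, 0], -0.2],
    [[0, 0, 1], [0, 0, 0], -0.2],
    [[0, 0, 1], [0, 0, 0], -0.2],
    [[0, 0, 0.7], [0, 0, 0], -0.2],
    [[0, 0, 0.5], [0, 0, 0], -0.2],
    [[0, 0, 0.4], [0, 0, 0], 0],
    [[0, 0, 0], [0, 0, 0], 1],
    [[0, 0, 0], [0, 0, 0], 1],
    [[0, 0, 0], [0, 0, 0], 1],
    [[0, 0, 0], [0, 0, 0], 1],
    [[0, 0, 0], [0, 0, 0], 1]
  ]
}}

```text
clock: 37.52
position: [0.4859, -0.3024, 0.0188]
tool_rot: [3.141, -0.001, -0.09]
force: [-0.2, 0.2, 6.6]
grip_width: 0.0137
finger_force: 79.0
```

Request:
{"api": "play_rows", "payload": {
  "plan": [
    [[0, 0, -1], [0, 0, 0], 1],
    [[0, 0, -1], [0, 0, 0], 1],
    [[0, 0, -1], [0, 0, 0], 1],
    [[0, 0, -1], [0, 0, 0], 1],
    [[0, 0, -1], [0, 0, -0.63], 1],
    [[0.105, -1, 0], [0, 0, 0], 1],
    [[0.105, -1, 0], [0, 0, 0], 1],
    [[0.105, -1, 0], [0, 0, 0], 1],
    [[0.105, -1, 0], [0, 0, 0], 1],
    [[0.105, -1, 0], [0, 0, 0], 1],
    [[0.105, -1, 0], [0, 0, 0], 1],
    [[0.105, -1, 0], [0, 0, 0], 1],
    [[0.105, -1, 0], [0, 0, 0], 1],
    [[0.105, -1, 0], [0, 0, 0], 1],
    [[0.105, -1, 0], [0, 0, 0], 1],
    [[0.105, -1, 0], [0, 0, 0], 1],
    [[0.105, -1, 0], [0, 0, 0], 1],
    [[0.105, -1, 0], [0, 0, 0], 1],
    [[0.105, -1, 0], [0, 0, 0], 1],
    [[0.105, -1, 0], [0, 0, 0], 1]
  ]
}}

```text
clock: 40.02
position: [0.5233, 0.0738, 0.1435]
tool_rot: [-3.142, -0.0, 0.005]
force: [0.1, 0.5, -1.2]
grip_width: 0.0134
finger_force: 78.4
```

Request:
{"api": "play_rows", "payload": {
  "plan": [
    [[0, -0.57, 0], [0, 0, 0], 1],
    [[0, 0, 0], [0, 0, 0], 1],
    [[0, 0, 0], [0, 0, 0], 1]
  ]
}}

```text
clock: 40.4
position: [0.5231, 0.0861, 0.1433]
tool_rot: [3.141, 0.0, 0.004]
force: [-0.2, 0.4, -0.6]
grip_width: 0.0134
finger_force: 78.4
```

```bash
python3 -c "
from h import *
f,P=held()"
```

```text
40.45 [0.5231 0.0861 0.1434] [ 3.1412 -0.      0.0035] 0.0138 78.41407299041748
[0.549  0.0797 0.1439 0.0287 0.0083] 20650 [[0.4827, 0.0779, 0.1388], [0.5647, 0.0857, 0.1403], [0.6188, 0.0933, 0.1417]]
[ 5.3350e-01  9.6800e-02  4.7000e-03  1.4000e-03 -1.5089e+00] 248 [[0.533, 0.0945, 0.1335], [0.5334, 0.0967, 0.1412], [0.534, 0.099, 0.1481]]
```

Request:
{"api": "play_rows", "payload": {
  "plan": [
    [[0, -0.04, 1], [0, 0, 0], 1],
    [[0, 0, 0.8], [0, 0, 0], 1],
    [[0, 0, 0.4], [0, 0, 0], 1],
    [[0, 0, 0.4], [0, 0, 0], 1],
    [[0, 0, 0.4], [0, 0, 0], 1],
    [[0, 0, 0.4], [0, 0, 0], 1],
    [[0, 0, 0], [0, 0, 0], 1],
    [[0, 0, 0], [0, 0, 0], 1]
  ]
}}

```text
clock: 41.45
position: [0.5231, 0.0885, 0.0581]
tool_rot: [-3.141, 0.0, 0.005]
force: [0.0, 0.6, -0.5]
grip_width: 0.0137
finger_force: 81.4
```

```bash
python3 -c "
from h import *
held(); seated()"
```

```text
41.5 [0.5231 0.0884 0.0581] [-3.1414e+00  1.0000e-04  4.9000e-03] 0.0137 81.4197027683258
[0.5497 0.0852 0.1433 0.0336 0.0347] 20137 [[0.487, 0.077, 0.0405], [0.5682, 0.0876, 0.0558], [0.6187, 0.0966, 0.0578]]
  jaw y 0.043
seat 0.087 [ 0.5495  0.0866  0.1429  0.024  -0.0224] [0.569  0.0877 0.0559] 19422
  jaw y 0.0974
seat 0.143 [ 0.5521  0.1433  0.1391  0.0231 -0.0418] [0.5786 0.1418 0.0556] 19750
  jaw y 0.1495
seat 0.199 [ 0.5382  0.189   0.1329  0.0167 -0.1364] [0.5201 0.1903 0.0543] 8676
```

Request:
{"api": "play_rows", "payload": {
  "plan": [
    [[0, 0, 0], [0, 0, 0], 0.2],
    [[0, 0, 0], [0, 0, 0], 0.2],
    [[0, 0, 0], [0, 0, 0], 0.2],
    [[0, 0, -1], [0, 0, 0], 0.2],
    [[0, 0, -1], [0, 0, 0], 0.2],
    [[0, 0, -1], [0, 0, 0], -1],
    [[0, 0, -1], [0, 0, 0], -1],
    [[0, 0, -1], [0, 0, 0], -1],
    [[0, 0, 0], [0, 0, 0], -1]
  ]
}}

```text
clock: 42.68
position: [0.5239, 0.0884, 0.1848]
tool_rot: [-3.141, -0.003, 0.005]
force: [-0.0, -0.9, -0.3]
grip_width: 0.085
finger_force: 0.0
```

```bash
python3 -c "
from h import *
seated(); canes('top')"
```

```text
jaw y 0.0423
seat 0.087 [0.5209 0.0863 0.1994 0.0195 0.0114] [0.5357 0.0874 0.0558] 7263
  jaw y 0.0973
seat 0.143 [ 0.5215  0.1426  0.2001  0.0217 -0.0097] [0.5346 0.1421 0.0557] 7881
  jaw y 0.1526
seat 0.199 [0.5409 0.199  0.1619 0.0235 0.    ] [0.551  0.1966 0.0557] 6376
  jaw y 0.2053
42.77 [0.523  0.0883 0.1831] [-3.141  0.     0.005] 0.0857
[ 0.4743 -0.3564  0.1987  0.0185  0.0239] 748
```

Request:
{"api": "play_rows", "payload": {
  "plan": [
    [[-0.115, 0.99, 0], [0, 0, 0], -0.2],
    [[-0.115, 0.99, 0], [0, 0, 0], -0.2],
    [[-0.115, 0.99, 0], [0, 0, 0], -0.2],
    [[-0.115, 0.99, 0], [0, 0, 0], -0.2],
    [[-0.115, 0.99, 0], [0, 0, 0], -0.2],
    [[-0.115, 0.99, 0], [0, 0, 0], -0.2],
    [[-0.115, 0.99, 0], [0, 0, 0], -0.2],
    [[-0.115, 0.99, 0], [0, 0, 0], -0.2],
    [[-0.115, 0.99, 0], [0, 0, 0], -0.2],
    [[-0.115, 0.99, 0], [0, 0, 0], -0.2],
    [[-0.115, 0.99, 0], [0, 0, 0], -0.2],
    [[-0.115, 0.99, 0], [0, 0, 0], -0.2],
    [[-0.115, 0.99, 0], [0, 0, 0], -0.2],
    [[-0.115, 0.99, 0], [0, 0, 0], -0.2],
    [[-0.115, 0.99, 0], [0, 0, 0], -0.2],
    [[-0.115, 0.99, 0], [0, 0, 0], -0.2],
    [[-0.115, 0.99, 0], [0, 0, 0], -0.2],
    [[-0.115, 0.99, 0], [0, 0, 0], -0.2],
    [[0, 0, 1], [0, 0, -0.1], -0.2],
    [[0, 0, 1], [0, 0, 0], -0.2]
  ]
}}

```text
clock: 45.28
position: [0.473, -0.3576, 0.1316]
tool_rot: [-3.141, 0.001, 0.019]
force: [0.5, -0.0, 0.1]
grip_width: 0.0513
finger_force: 0.0
```

Request:
{"api": "play_rows", "payload": {
  "plan": [
    [[0, 0, 1], [0, 0, 0], -0.2],
    [[0, 0, 1], [0, 0, 0], -0.2],
    [[0, 0, 1], [0, 0, 0], -0.2],
    [[0, 0, 0.7], [0, 0, 0], -0.2],
    [[0, 0, 0.5], [0, 0, 0], -0.2],
    [[0, 0, 0.4], [0, 0, 0], 0],
    [[0, 0, 0], [0, 0, 0], 1],
    [[0, 0, 0], [0, 0, 0], 1],
    [[0, 0, 0], [0, 0, 0], 1],
    [[0, 0, 0], [0, 0, 0], 1],
    [[0, 0, 0], [0, 0, 0], 1]
  ]
}}

```text
clock: 46.65
position: [0.4738, -0.3577, 0.0189]
tool_rot: [3.141, -0.001, 0.02]
force: [-0.9, 0.7, 6.1]
grip_width: 0.0135
finger_force: 79.1
```

Request:
{"api": "play_rows", "payload": {
  "plan": [
    [[0, 0, -1], [0, 0, 0], 1],
    [[0, 0, -1], [0, 0, 0], 1],
    [[0, 0, -1], [0, 0, 0], 1],
    [[0, 0, -1], [0, 0, 0], 1],
    [[0, 0, -1], [0, 0, 0.1], 1],
    [[0.14, -1, 0], [0, 0, 0], 1],
    [[0.14, -1, 0], [0, 0, 0], 1],
    [[0.14, -1, 0], [0, 0, 0], 1],
    [[0.14, -1, 0], [0, 0, 0], 1],
    [[0.14, -1, 0], [0, 0, 0], 1],
    [[0.14, -1, 0], [0, 0, 0], 1],
    [[0.14, -1, 0], [0, 0, 0], 1],
    [[0.14, -1, 0], [0, 0, 0], 1],
    [[0.14, -1, 0], [0, 0, 0], 1],
    [[0.14, -1, 0], [0, 0, 0], 1],
    [[0.14, -1, 0], [0, 0, 0], 1],
    [[0.14, -1, 0], [0, 0, 0], 1],
    [[0.14, -1, 0], [0, 0, 0], 1],
    [[0.14, -1, 0], [0, 0, 0], 1],
    [[0.14, -1, 0], [0, 0, 0], 1]
  ]
}}

```text
clock: 49.15
position: [0.5243, 0.0186, 0.1435]
tool_rot: [-3.142, -0.0, 0.005]
force: [0.4, -0.4, -0.5]
grip_width: 0.0133
finger_force: 78.3
```

Request:
{"api": "play_rows", "payload": {
  "plan": [
    [[0, -0.54, 0], [0, 0, 0], 1],
    [[0, 0, 0], [0, 0, 0], 1],
    [[0, 0, 0], [0, 0, 0], 1]
  ]
}}

```text
clock: 49.52
position: [0.5241, 0.0302, 0.1434]
tool_rot: [3.141, 0.0, 0.004]
force: [0.3, -0.2, -1.1]
grip_width: 0.0137
finger_force: 78.4
```

```bash
python3 -c "
from h import *
f,P=held()"
```

```text
49.58 [0.5241 0.0301 0.1434] [ 3.1412 -0.      0.0035] 0.0137 78.36205244064331
[0.5501 0.0237 0.1436 0.0283 0.0044] 20579 [[0.4836, 0.022, 0.1388], [0.5654, 0.0297, 0.1403], [0.6195, 0.0374, 0.1417]]
[ 0.5325  0.044   0.0117  0.0031 -1.0065] 254 [[0.5304, 0.0386, 0.1334], [0.5345, 0.0411, 0.1406], [0.535, 0.0485, 0.1479]]
```

Request:
{"api": "play_rows", "payload": {
  "plan": [
    [[0, -0.04, 1], [0, 0, 0], 1],
    [[0, 0, 0.8], [0, 0, 0], 1],
    [[0, 0, 0.4], [0, 0, 0], 1],
    [[0, 0, 0.4], [0, 0, 0], 1],
    [[0, 0, 0.4], [0, 0, 0], 1],
    [[0, 0, 0.4], [0, 0, 0], 1],
    [[0, 0, 0], [0, 0, 0], 1],
    [[0, 0, 0], [0, 0, 0], 1]
  ]
}}

```text
clock: 50.58
position: [0.5241, 0.0325, 0.0581]
tool_rot: [-3.141, 0.0, 0.005]
force: [-0.8, -0.6, -1.6]
grip_width: 0.0133
finger_force: 81.6
```

Request:
{"api": "play_rows", "payload": {
  "plan": [
    [[0, 0, 0], [0, 0, 0], 0.2],
    [[0, 0, 0], [0, 0, 0], 0.2],
    [[0, 0, 0], [0, 0, 0], 0.2],
    [[0, 0, -1], [0, 0, 0], 0.2],
    [[0, 0, -1], [0, 0, 0], 0.2],
    [[0, 0, -1], [0, 0, 0], 0.2],
    [[0, 0, -1], [0, 0, 0], -0.3],
    [[0, 0, -1], [0, 0, 0], -0.3],
    [[-0.5, -1, -1], [0, 0, 0], -0.3],
    [[-0.5, -1, -1], [0, 0, 0], -0.3],
    [[-0.5, -1, -1], [0, 0, 0], -0.3],
    [[0, 0, 0], [0, 0, 0], -0.3]
  ]
}}

```text
clock: 52.08
position: [0.4863, 0.109, 0.2598]
tool_rot: [-3.14, -0.002, 0.008]
force: [0.7, 0.0, -0.6]
grip_width: 0.0554
finger_force: 0.0
```

```bash
python3 -c "
from h import *
f,P=seated(); save(f,'w5.png'); s=bot.observe(); print(s['clock'],s['position'],s['tool_rot'])
f=grab_frame('scene'); P=pts(f)
for c in comps(box(P,[.33,.28,.08],[.52,.45,.135]),15): print('tog',rect(P[c]),c.sum())
for c in comps(box(P,[.5,.28,.098],[.7,.43,.115]),50): print('iso',rect(P[c]),c.sum())
"
```

```text
seat 0.031 [ 0.5218  0.0312  0.199   0.0226 -0.0121] [0.5338 0.0326 0.0557] 5522
  jaw y 0.0428
seat 0.087 [0.521  0.0862 0.2004 0.0193 0.0086] [0.5327 0.0876 0.0557] 5149
  jaw y 0.098
seat 0.143 [ 5.218e-01  1.418e-01  1.988e-01  2.070e-02 -2.000e-04] [0.5337 0.1423 0.0557] 5310
  jaw y 0.1525
seat 0.199 [ 0.5217  0.1969  0.2     0.0212 -0.034 ] [0.5334 0.1963 0.0557] 5683
  jaw y 0.2053
52.125 [0.48634843 0.10768798 0.25884952] [-3.14081145e+00 -1.31492793e-03  6.40201552e-03]
tog [0.4404 0.3645 0.0305 0.0217 0.2651] 70
iso [0.59   0.3605 0.0662 0.0211 1.3657] 123
```

View pics/w5.png

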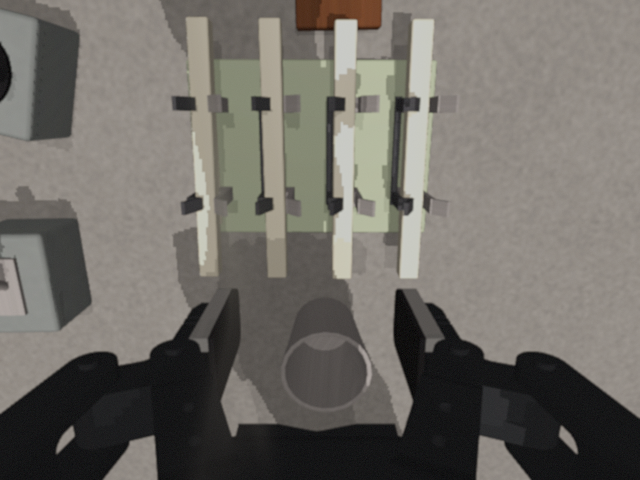

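The wrist picture shows four canes at columns 203, 273, 345 and 415. The black jaw noses overhang each one at both fork rows (103 and 204). I'll check the angles from the top camera as well.

```bash
python3 -c "
from h import *
for cam in('top','wrist'):
  f=grab_frame(cam);P=pts(f)
  for y in(.031,.087,.143,.199):
    q=P[box(P,[.4,y-.016,.0535],[.65,y+.016,.0585])&(f['pixels'].min(-1)>75)]
    e=[(np.round(np.median(q[(q[:,0]>a)&(q[:,0]<b)],0),4).tolist(),((q[:,0]>a)&(q[:,0]<b)).sum()) for a,b in((.42,.475),(.575,.63))]
    print(cam,y,e)
"
```

```text
top 0.031 [([0.4529, 0.0338, 0.056], np.int64(132)), ([0.5973, 0.0347, 0.0559], np.int64(127))]
top 0.087 [([nan, nan, nan], np.int64(0)), ([0.6232, 0.084, 0.0553], np.int64(2))]
top 0.143 [([nan, nan, nan], np.int64(0)), ([nan, nan, nan], np.int64(0))]
top 0.199 [([nan, nan, nan], np.int64(0)), ([nan, nan, nan], np.int64(0))]
wrist 0.031 [([0.4493, 0.0313, 0.0558], np.int64(1183)), ([0.5987, 0.0332, 0.0558], np.int64(1517))]
wrist 0.087 [([0.4487, 0.0871, 0.0558], np.int64(1176)), ([0.5984, 0.0887, 0.0558], np.int64(1491))]
wrist 0.143 [([0.4489, 0.142, 0.0557], np.int64(1183)), ([0.5988, 0.1436, 0.0558], np.int64(1489))]
wrist 0.199 [([0.4498, 0.1983, 0.0557], np.int64(1184)), ([0.5988, 0.196, 0.0558], np.int64(1527))]
  return _methods._mean(a, axis=axis, dtype=dtype,
  ret = um.true_divide(
```

Request:
{"api": "play_rows", "payload": {
  "plan": [
    [[0.367, -0.926, 0], [0, 0, 0], -0.3],
    [[0.367, -0.926, 0], [0, 0, 0], -0.3],
    [[0.367, -0.926, 0], [0, 0, 0], -0.3],
    [[0.367, -0.926, 0], [0, 0, 0], -0.3],
    [[0.367, -0.926, 0], [0, 0, 0], -0.3],
    [[0.367, -0.926, 0], [0, 0, 0], -0.3],
    [[0.367, -0.926, 0], [0, 0, 0], -0.3],
    [[0.367, -0.926, 0], [0, 0, 0], -0.3],
    [[0.367, -0.926, 0], [0, 0, 0], -0.3],
    [[0.367, -0.926, 0], [0, 0, 0], -0.3],
    [[0.367, -0.926, 0], [0, 0, 0], -0.3],
    [[0, 0, 0.2], [0, 0, -0.98], -0.3],
    [[0, 0, 0.2], [0, 0, -0.98], -0.3],
    [[0, 0, 0.2], [0, 0, -0.98], -0.3],
    [[0, 0, 0.2], [0, 0, -0.98], -0.3],
    [[0, 0, 0.2], [0, 0, -0.98], -0.3],
    [[0, 0, 0.2], [0, 0, -0.98], -0.3],
    [[0, 0, 0.2], [0, 0, -0.98], -0.3],
    [[0, 0, 0.2], [0, 0, -0.98], -0.3],
    [[0, 0, 0.2], [0, 0, -0.98], -0.3]
  ]
}}

```text
clock: 54.78
position: [0.5859, 0.3633, 0.2123]
tool_rot: [-3.141, 0.0, 1.333]
force: [0.8, 0.2, 0.7]
grip_width: 0.0555
finger_force: 0.0
```

Request:
{"api": "play_rows", "payload": {
  "plan": [
    [[0, 0, 0], [0, 0, 0], -0.3]
  ]
}}

```text
clock: 54.9
position: [0.5858, 0.3629, 0.2122]
tool_rot: [-3.14, 0.0, 1.327]
force: [0.2, 0.1, -0.4]
grip_width: 0.0554
finger_force: 0.0
```

Run:
```python
from h import *
s=bot.observe(); print(s['clock'],s['position'],s['tool_rot'],s['qpos'])
f=grab_frame("wrist"); P=pts(f)
for c in comps(box(P,[.5,.28,.095],[.7,.43,.115]),50): print(rect(P[c]),c.sum(),P[c].mean(0))
```

```text
54.9 [0.58581899 0.3629083  0.21223213] [-3.14009209e+00  3.78530956e-04  1.32722632e+00] [-0.57329149  0.65957877 -0.11003298  1.43888231  0.0766261   1.04856642
 -0.94230772]
[0.5865 0.3628 0.0639 0.016  1.3334] 2899 [0.58702592 0.36478314 0.10538041]
```

Request:
{"api": "play_rows", "payload": {
  "plan": [
    [[0, 0, 1], [0, 0, 0], -0.3],
    [[0, 0, 1], [0, 0, 0], -0.3],
    [[0, 0, 1], [0, 0, 0], -0.3],
    [[0, 0, 1], [0, 0, 0], -0.3],
    [[0, 0, 0.5], [0, 0, 0], -0.3],
    [[0, 0, 0], [0, 0, 0], 1],
    [[0, 0, 0], [0, 0, 0], 1],
    [[0, 0, 0], [0, 0, 0], 1],
    [[0, 0, 0], [0, 0, 0], 1]
  ],
  "newtons": 40
}}

```text
clock: 56.08
position: [0.5868, 0.3625, 0.102]
tool_rot: [3.14, -0.002, 1.327]
force: [1.8, -0.2, 7.5]
grip_width: 0.0152
finger_force: 41.3
```

Request:
{"api": "play_rows", "payload": {
  "plan": [
    [[0, 0, 0], [0, 0, 0.9], 1],
    [[0, 0, 0], [0, 0, 0.9], 1],
    [[0, 0, 0], [0, 0, 0.9], 1],
    [[0, 0, 0], [0, 0, 0.9], 1],
    [[0, 0, 0], [0, 0, 0.9], 1],
    [[0, 0, 0], [0, 0, 0.9], 1],
    [[0, 0, 0], [0, 0, 0.9], 1],
    [[0, 0, 0], [0, 0, 0.9], 1],
    [[0, 0, 0], [0, 0, 0.9], 1],
    [[0, 0, 0], [0, 0, 0.9], 1],
    [[0, 0, 0], [0, 0, 0.9], 1],
    [[0, 0, 0], [0, 0, 0.5], 1],
    [[0, 0, 0], [0, 0, 0], 1]
  ]
}}

```text
clock: 57.7
position: [0.5865, 0.3631, 0.102]
tool_rot: [-3.14, -0.001, -0.233]
force: [0.6, 1.8, 8.0]
grip_width: 0.015
finger_force: 41.5
```

Request:
{"api": "play_rows", "payload": {
  "plan": [
    [[0, 0, 0], [0, 0, 0], -0.3],
    [[0, 0, 0], [0, 0, 0], -0.3],
    [[0, 0, 0], [0, 0, 0], -0.3],
    [[0, 0, -1], [0, 0, 0], -0.3],
    [[0, 0, -1], [0, 0, 0], -0.3],
    [[0, 0, -1], [0, 0, 0], -0.3],
    [[0, 0, -1], [0, 0, 0], -0.3],
    [[0, 0, -0.6], [0, 0, 0], -0.3],
    [[0, 0, 0], [0, 0, 0], -0.3]
  ]
}}

```text
clock: 58.82
position: [0.5863, 0.3623, 0.2164]
tool_rot: [-3.141, -0.001, -0.232]
force: [-0.5, -0.6, -0.5]
grip_width: 0.0556
finger_force: 0.0
```

Run:
```python
from h import *
s=bot.observe(); print(s['clock'],s['position'],s['tool_rot'],s['qpos'])
f=grab_frame("wrist"); P=pts(f)
for c in comps(box(P,[.5,.28,.095],[.7,.43,.115]),50): print(rect(P[c]),c.sum(),P[c].mean(0))
```

```text
58.825 [0.58630491 0.36233986 0.21644483] [-3.14053854e+00 -7.50189213e-04 -2.32213175e-01] [-0.84724817  0.68122996  0.34825455  1.45477956 -0.2508452   1.04820697
 -2.24845333]
[ 0.5869  0.3623  0.0634  0.016  -0.24  ] 2794 [0.5888613  0.36183599 0.10538013]
```

Request:
{"api": "play_rows", "payload": {
  "plan": [
    [[0, 0, 0], [0, 0, -0.8], 1],
    [[0, 0, 0], [0, 0, -0.75], 1],
    [[-0.95, -0.06, 0], [0, 0, 0], 1],
    [[-0.95, -0.06, 0], [0, 0, 0], 1],
    [[-0.95, -0.06, 0], [0, 0, 0], 1],
    [[-0.95, -0.06, 0], [0, 0, 0], 1],
    [[0, 0, 0], [0, 0, 0], 1]
  ]
}}

```text
clock: 59.75
position: [0.4894, 0.3685, 0.2149]
tool_rot: [3.141, 0.002, 0.002]
force: [0.4, 0.7, -0.1]
grip_width: 0.0006
finger_force: 0.0
```

Request:
{"api": "play_rows", "payload": {
  "plan": [
    [[0, 0, 1], [0, 0, 0], 1],
    [[0, 0, 1], [0, 0, 0], 1],
    [[0, 0, 1], [0, 0, 0], 1],
    [[0, 0, 1], [0, 0, 0], 1],
    [[0, 0, 0.1], [0, 0, 0], 1],
    [[-0.5, 0, 0], [0, 0, 0], 1],
    [[-0.5, 0, 0], [0, 0, 0], 1],
    [[-0.5, 0, 0], [0, 0, 0], 1],
    [[-0.5, 0, 0], [0, 0, 0], 1],
    [[-0.5, 0, 0], [0, 0, 0], 1],
    [[-0.5, 0, 0], [0, 0, 0], 1],
    [[0, 0, 0], [0, 0, 0], 1],
    [[1, 0, 0], [0, 0, 0], 1],
    [[0, 0, -1], [0, 0, 0], 1],
    [[0, 0, -1], [0, 0, 0], 1],
    [[0, 0, -1], [0, 0, 0], 1],
    [[0, 0, -1], [0, 0, 0], 1],
    [[-0.5, 1, -1], [0, 0, 0], 1],
    [[0, 1, -1], [0, 0, 0], 1],
    [[0, 0, 0], [0, 0, 0], 1]
  ]
}}

```text
clock: 62.25
position: [0.4297, 0.3169, 0.2652]
tool_rot: [-3.14, -0.002, -0.002]
force: [0.7, -0.3, -0.4]
grip_width: 0.0002
finger_force: 0.0
```

Run:
```python
from h import *
s=bot.observe(); print(s['clock'],s['position'])
f=grab_frame("scene"); P=pts(f); save(f,"end.png")
for c in comps(box(P,[.33,.28,.08],[.52,.45,.135]),15): print('tog',rect(P[c]),c.sum())
for c in comps(box(P,[.5,.28,.098],[.7,.43,.115]),30): print('iso',rect(P[c]),c.sum())
for n in("mug","paddle","beeswax"):
    for r in regions_of(n,"scene")[:1]: print(n,np.round(np.median(P[r["mask"]],0),3))
f=grab_frame("wrist"); P=pts(f)
for c in comps(box(P,[.33,.28,.08],[.52,.45,.135]),15): print('togw',rect(P[c]),c.sum())
```

```text
62.25 [0.42970526 0.31692661 0.26515772]
tog [ 0.3967  0.3648  0.0289  0.0187 -0.2784] 77
iso [ 0.5887  0.362   0.0634  0.0201 -0.3047] 127
mug [0.362 0.088 0.061]
paddle [0.723 0.089 0.014]
beeswax [ 0.729 -0.078  0.028]
togw [ 0.3917  0.3664  0.0332  0.0158 -0.0681] 998
```

View pics/end.png

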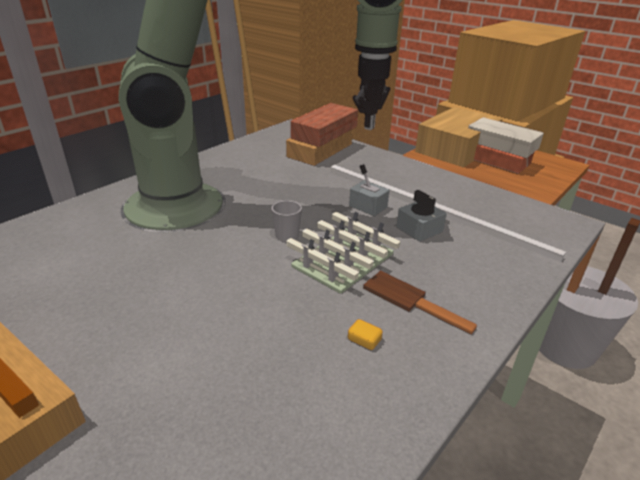

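The final picture shows all four canes in the rack at about (345,245), the toggle ON at (365,172) and the isolator ON at (424,200). The other objects have not moved and the arm is clear.

```bash
python3 -c "
from workcell import bot
print(bot.job_done())"
```

```text
the job is handed in; nothing more can be done
None
```

The job is handed in at about 62 s: toggle then isolator off, all four canes seated with their jaws closed, isolator then toggle back on; the cup, paddle and beeswax did not move, and no verdict was returned.

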